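# Move the row of blood tubes from the desk rack to the courier's carrier in the same order

## Robot

A 6-joint arm with a two-finger parallel gripper is mounted at the origin on a cart in front of the work surface, level with it; the furniture and walls round the work are solid. World frame = base frame: x ahead of the robot, y to its left, z up, the work surface at z = 0. Lengths are in m, angles in rad, forces in N, time in s.
With the tool pointing down it reaches from about 0.35 to 0.775 m from the base axis. Payload 5.5 kg.
Tool frame: the origin (TCP) lies midway between the tips of the shut fingers; the grasp point (between the pads) lies 19 mm behind it; z points along the fingers, y is the line along which they close (so a half turn about z gives the same grasp; the last joint's range is limited). The gripper opens to 85 mm and grips with 20 to 120 N. Pads are 22 mm wide; open, the fingers measure 114 mm over their backs; the gripper's body (76 mm by 85 mm) begins 54 mm behind the grasp point. The pads swing forward as they close: fully open they stand 13 mm farther back than shut.
Start: joints at [-1.303, 0.313, 0.046, 1.304, 0, 1.431], TCP at [0.228, -0.528, 0.231] pointing down, gripper open.
Joint ranges: [-2.76, 2.76], [-0.86, 1.69], [-1.03, 1.26], [-2.2, 2.34], [-1.47, 1.5], [-3.14, 3.14]. Speed limits (rad/s): [2.57, 2.57, 3.14, 3.14, 3.14, 3.14].

## Interface

Orientations are given as a unit quaternion [w, x, y, z].
In Python, from workcell import env gives the robot as it stands. The module is installed in compiled form; this text tells all that it offers.
- The arm moves only by the tool carry_out, never from a script. Its argument "series" is a list of rows, each an object with "delta_rot": the turn, a rotation vector about the world's x, y, z normalised to -1 to 1, where 1 is 0.1 rad, a list of three; "travel": the shift along the world's x, y, z normalised to -1 to 1, where 1 is 0.025 m, a list of three; "fingers": the closure, from -1 (fully open) to 1 (shut). In form: [{"delta_rot": [ax, ay, az], "travel": [tx, ty, tz], "fingers": fingers}, ...]. A call has 1 to 5 rows; each row shifts and turns the commanded pose from where the row before left it; what a row does not reach is not made up. A row lasts 1/8 s, in which the tool goes at most 62.5 mm and 10.7 degrees, less where a joint would pass 70% of its speed; a pose out of reach is approached as far as the arm can. A call with a number of a shift or a turn outside -1 to 1 is refused whole. A call with a gripper value outside its range is refused whole. The fingers move at their own pace and stop on an object; "squeeze" is the grip in N (left out, the last holds). Time passes only in rows, so rows that do not move let the fingers close. It gives the time, the measured TCP pose, the force, the opening and the grip force at its end, in the units of the state.
- env.get_state(): the state, without advancing time (a new reading comes with each control period).
- env.read_camera(name): name is "scene" or "top" or "wrist"; returns a dict with "color" (384x512x3 uint8, red, green, blue), "fx", "fy", "cx", "cy" (pixels), "D" ([k1, k2, p1, p2, k3] as OpenCV has them; the pictures are not rectified), "world_from_camera" (4x4, takes a point from camera to world coordinates); the wrist camera has in their place "hand_eye" (4x4, takes a point from camera to tool coordinates, whose origin is the TCP and whose axes are the flange's). Camera axes: x right, y up, looking along -z (the intrinsics and any distortion apply to the point x, -y, -z); pixel columns grow to the right and rows downward; lengths in m; the calibration is good to about 2 mm. A picture is of the moment at which its call begins: read the wrist's pose just before it. There is no depth.
- env.hand_in(): hands the job in; it is judged then, once.
The state is a dict: "clock": time; "joint_pos": joint angles; "qvel": joint speeds; "tau": joint torques, N m; "tcp_pos": TCP position; "orientation": TCP orientation; "wrist_force": force on the tool from outside, world axes, zero at the start; "ft_torque": the same for the moment, N m; "finger_gap": finger opening in m; "grip_force": force on a finger pad.
Only numpy, scipy, OpenCV 4.12 (cv2) and the standard library are available. Lean on these libraries where they do the work, as an engineer would, in place of code of your own. Each camera call takes 0.05 s, during which the arm holds its last target. There are 200 camera calls.

## Task

Pack the row of five purple-capped blood tubes for the courier: move them from the grey open-sided desk rack into the white carrier and keep their order, so that the tube nearest the desk rack's tab ends nearest the carrier's black loop handle, and so on to the far end. Keep every tube upright, lower it fully home in its hole before you let go rather than dropping it, and do not disturb the other things on the desk.

Things in the scene. Friction and masses are not known exactly. Their poses are not given: they have to be found in the camera images.
- tube_1: Purple-capped blood sample tube, upright: 81 mm tall, glass 14 mm across, cap (the top 19 mm) 17 mm, 10 to 15 g. Origin: centre of its underside; z up. Stands in place 1 of the desk rack at the start, nearest its tab. The five look alike: only the place in the row tells which is which. Grip at the cap, fingers either side of the row, lightly (5 to 10 N).
- tube_2: Blood tube just like tube_1; stands in place 2 of the desk rack at the start, second from its tab. Origin at the centre of its underside, z up.
- tube_3: Blood tube just like tube_1; stands in place 3 of the desk rack at the start, third from its tab. Origin at the centre of its underside, z up.
- tube_4: Blood tube just like tube_1; stands in place 4 of the desk rack at the start, fourth from its tab. Origin at the centre of its underside, z up.
- tube_5: Blood tube just like tube_1; stands in place 5 of the desk rack at the start, fifth and farthest from its tab. Origin at the centre of its underside, z up.
- desk_rack: Grey open-sided rack, foot 66 x 168 mm, full at the start; flat tab at one end (+y, to 115 mm). Origin: middle of the row, at its underside; z up, x across the row, y along it to the tab. Places 1 to 5 at y = +64, +32, 0, -32, -64 mm (1 nearest the tab). Top face 50 mm up, holes 18 mm with bevels to 26; a tube fully home stands on a floor 6 mm up, top 87 mm up. Fixed.
- carrier: Courier's carrier, empty: white block, foot 42 x 166 mm, black loop handle at one end (+y, to 117 mm). Origin: middle of the row, at its underside; z up, x across the row, y along it to the handle. Places 1 to 5 at y = +64, +32, 0, -32, -64 mm (1 nearest the handle). Top face 50 mm up, holes 18 mm with bevels to 26; a tube fully home stands on a floor 6 mm up, top 87 mm up. Fixed.
- plaster_roll: Bystander, leave alone: roll of plaster tape lying flat, 60 mm across, 25 mm high; origin at the centre of its underside.
- oximeter: Bystander, leave alone: blue and white finger oximeter, 34 x 58 x 30 mm; origin at the centre of its underside.
- thermometer: Bystander, leave alone: white digital thermometer lying flat, 18 x 104 x 12 mm (long in its y); origin at the centre of its underside.

How it is judged:
At the end, for the whole second after the job is handed in: Each tube stands in the carrier place of the same number as its place in the desk rack (tab end to handle end): within 10 mm of the place's axis along and across the row, at most 6 mm off the floor of the hole, upright within 0.2 rad, released and at rest (y of tube_1 in the frame of carrier between 0.054 and 0.074 m and x of tube_1 in the frame of carrier between -0.01 and 0.01 m and z of tube_1 in the frame of carrier between -0.002 and 0.012 m and y of tube_2 in the frame of carrier between 0.022 and 0.042 m and x of tube_2 in the frame of carrier between -0.01 and 0.01 m and z of tube_2 in the frame of carrier between -0.002 and 0.012 m and y of tube_3 in the frame of carrier between -0.01 and 0.01 m and x of tube_3 in the frame of carrier between -0.01 and 0.01 m and z of tube_3 in the frame of carrier between -0.002 and 0.012 m and y of tube_4 in the frame of carrier between -0.042 and -0.022 m and x of tube_4 in the frame of carrier between -0.01 and 0.01 m and z of tube_4 in the frame of carrier between -0.002 and 0.012 m and y of tube_5 in the frame of carrier between -0.074 and -0.054 m and x of tube_5 in the frame of carrier between -0.01 and 0.01 m and z of tube_5 in the frame of carrier between -0.002 and 0.012 m and linear speed of each of tube_1, tube_2, tube_3, tube_4, tube_5 below 0.02 m/s and angle between each of tube_1, tube_2, tube_3, tube_4, tube_5's own z axis and vertical below 0.2 rad); the robot touches nothing.
It fails at once if a tube is tipped more than 40 degrees from upright (angle between any of tube_1, tube_2, tube_3, tube_4, tube_5's own z axis and vertical above 0.7 rad).
It fails at once if a tube is dropped: it falls freely at more than 1 m/s (a fall of 5 cm) ((linear speed of tube_1 above 1 m/s and contact force between tube_1 and the fingers below 0.05 N) or (linear speed of tube_2 above 1 m/s and contact force between tube_2 and the fingers below 0.05 N) or (linear speed of tube_3 above 1 m/s and contact force between tube_3 and the fingers below 0.05 N) or (linear speed of tube_4 above 1 m/s and contact force between tube_4 and the fingers below 0.05 N) or (linear speed of tube_5 above 1 m/s and contact force between tube_5 and the fingers below 0.05 N)).
It fails at once if the roll of plaster tape is pushed more than 20 mm from its place (distance of plaster_roll from where it was at the start of the episode above 0.02 m).
It fails at once if the oximeter is pushed more than 20 mm from its place (distance of oximeter from where it was at the start of the episode above 0.02 m).
It fails at once if the thermometer is pushed more than 20 mm from its place (distance of thermometer from where it was at the start of the episode above 0.02 m).
It also fails if it takes over 122 s, if anything falls off the work surface, if the arm or the gripper's body presses on something with over 40 N, if the wrist force passes 120 N, or if a joint passes its speed limit or range.

## Working session

There is one attempt and no reset: what is moved stays moved. The work goes in short steps, Python scripts to look and compute and a tool call to move; the robot and the scene stay as the last step left them, time stands still between calls to the robot, and variables do not carry over. Pictures are saved under pics/ and viewed, at most 14 in all, crops included, and the job is handed in when it is done.

Besides the shell and the picture viewer there is one more tool, called after ">>>" as name(argument=value, ...) on one line, values as JSON. carry_out: Moves the arm, as the interface text tells. Its arguments: {"type":"object","properties":{"series":{"type":"array","items":{"type":"object","properties":{"delta_rot":{"type":"array","items":{"type":"number"}},"travel":{"type":"array","items":{"type":"number"}},"fingers":{"type":"number"}}}},"squeeze":{"type":"number"}},"required":["series"]}

```bash
mkdir -p pics
cat > h.py <<'E'
from workcell import env
import cv2, numpy as np, pickle
def snap(n,f):
    r=env.read_camera(n); cv2.imwrite(f'pics/{f}.png',r['color'][:,:,::-1]); pickle.dump(r,open(f'pics/{f}.pkl','wb')); return r
E
python3 - <<'E'
from h import *
print(env.get_state())
a=snap('scene','s0');b=snap('top','t0')
print(a['world_from_camera'],b['world_from_camera'],b['fx'],b['cx'],b['D'])
E
```

```text
{'clock': 0.0, 'joint_pos': array([-1.30257319e+00,  3.14027099e-01,  4.49899963e-02,  1.30359267e+00,
        2.10925520e-05,  1.43121743e+00]), 'qvel': array([ 4.01154238e-05,  1.37151237e-04,  1.07559709e-03, -2.04500129e-03,
       -3.12336971e-04, -5.01161510e-04]), 'tau': array([ 9.11287880e-04, -4.80624604e+01,  2.98535156e+01,  1.92586309e-02,
        1.03658880e-05,  3.85384695e-06]), 'tcp_pos': array([ 0.22791465, -0.52735501,  0.23039818]), 'orientation': array([-9.15505795e-04,  9.79283700e-01,  2.02490972e-01, -4.84004946e-05]), 'wrist_force': array([ 0.22900942, -0.24084942, -0.09653784]), 'ft_torque': array([ 0.0130065 , -0.00387641,  0.02894802]), 'grip_force': 0.0, 'finger_gap': 0.08496723826092527}
[[-0.69480672  0.33412347 -0.63687136 -0.27481339]
 [-0.71897236 -0.34479879  0.60348367  0.68079445]
 [-0.01795442  0.87719741  0.47979405  0.63729786]
 [ 0.          0.          0.          1.        ]] [[ 0.00796951  0.98690633 -0.16109745  0.25571207]
 [-0.99994813  0.00888705  0.00497578 -0.0587765 ]
 [ 0.00634231  0.16104944  0.98692596  1.40825447]
 [ 0.          0.          0.          1.        ]] 493.78696350713255 258.88113711918265 [0.02957626 0.         0.         0.         0.        ]
```

View pics/t0.png

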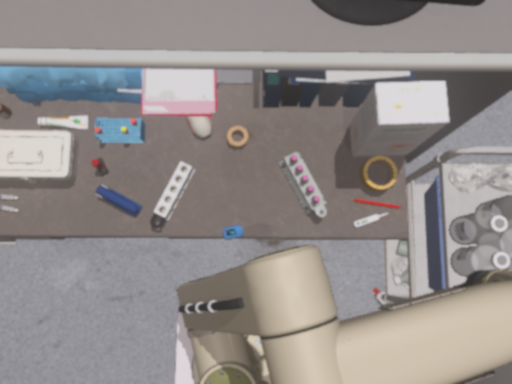

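View pics/s0.png

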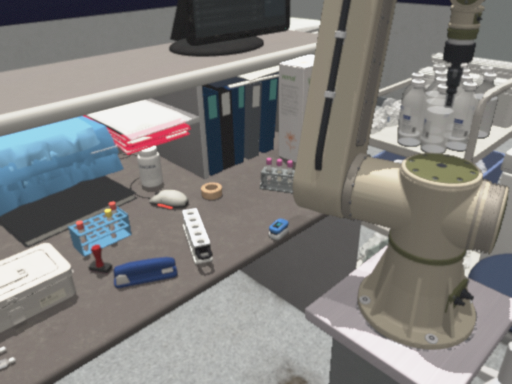

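Top view: grey rack with purple caps near (303,184), white carrier near (174,192) with its black handle at (157,220). I'll zoom in on both.

Run:
```python
import cv2,numpy as np
i=cv2.imread('pics/t0.png')
a=cv2.resize(i[140:230,265:345],None,fx=5,fy=5,interpolation=3);b=cv2.resize(i[145:235,135:215],None,fx=5,fy=5,interpolation=3)
cv2.imwrite('pics/z0.png',np.hstack([a,b]))
```

```text
(no output)
```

View pics/z0.png

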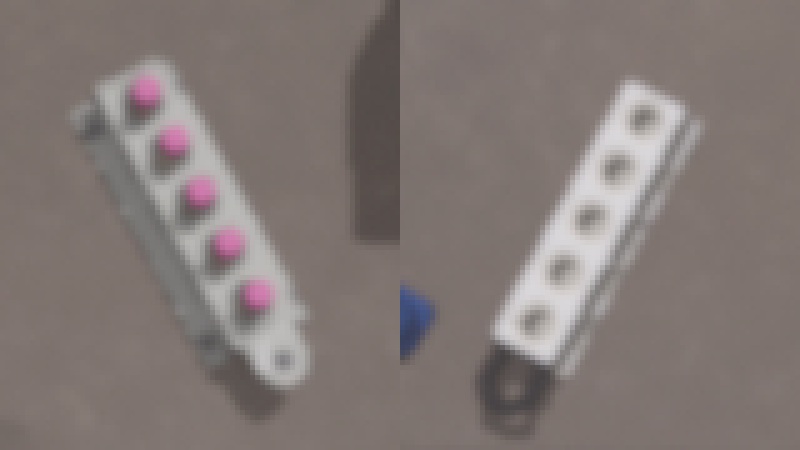

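The tab is at the lower end of the rack (crop 283,360), so tube 1 is the lowest cap (258,296). The carrier's handle is at its lower end (515,385), so place 1 is the hole at (535,320).

```bash
cat >> h.py <<'E'
from scipy.spatial.transform import Rotation as R
def ray(r,px,z,W=None):
    W=r['world_from_camera'] if W is None else W
    K=np.array([[r['fx'],0,r['cx']],[0,r['fy'],r['cy']],[0,0,1.]])
    u=cv2.undistortPoints(np.float64(px).reshape(-1,1,2),K,np.array(r['D'],float)).reshape(-1,2)
    d=np.c_[u[:,0],-u[:,1],-np.ones(len(u))]@W[:3,:3].T
    return W[:3,3]+d*((z-W[2,3])/d[:,2])[:,None]
def fit(P):  # rows place 1..5 -> centre, unit dir toward place 1
    P=np.asarray(P)[:,:2]; c=P.mean(0); y=np.array([64,32,0,-32,-64])/1e3
    s=(P-c).T@y; d=s/np.linalg.norm(s)
    print('centre',c.round(4),'yaw(y axis)',np.arctan2(-d[0],d[1]).round(4),'scale',np.linalg.norm(s)/(y@y),'res',np.abs(P-c-y[:,None]*d).max().round(4))
    return c,d
E
python3 - <<'E'
from h import *
r=pickle.load(open('pics/t0.pkl','rb'))
h=cv2.cvtColor(r['color'],cv2.COLOR_RGB2HSV)
sat=h[...,1].astype(float); m=np.zeros(sat.shape,bool); m[140:230,265:345]=1
m&=(h[...,0]>140)&(h[...,0]<175)&(sat>70)
n,l,st,ce=cv2.connectedComponentsWithStats(m.astype(np.uint8))
c=ce[1:][st[1:,4]>4]; c=c[np.argsort(-c[:,1])]; print(c,st[1:,4])
fit(ray(r,c,.082))
z=np.array([[535,320],[562,269],[590,218],[617,167],[645,118]],float)
px=(z-[400,0]+.5)/5-.5+[135,145]
fit(ray(r,px,.048))
for n,p in dict(plaster=[237,136],oxi=[232,232],therm=[370,219],red=[377,203],mouse=[201,124],stapler=[118,201],goldring=[381,173]).items(): print(n,ray(r,p,.01)[0])
print('shelf edge',ray(r,[250,60],.3),ray(r,[250,106],0))
E
```

```text
[[316.         198.82608696]
 [310.         188.5       ]
 [304.375      178.16666667]
 [299.09090909 167.90909091]
 [293.5        158.30769231]] [26 22 24 24 23]
centre [ 0.5066 -0.19  ] yaw(y axis) 2.0633 scale 0.9971293818716724 res 0.0008
centre [0.4815 0.1749] yaw(y axis) 1.1102 scale 1.0022439020993397 res 0.0004
plaster [ 0.643974   -0.00066441  0.01      ]
oxi [0.36374222 0.00925012 0.01      ]
therm [ 0.40413365 -0.38225953  0.01      ]
red [ 0.45020603 -0.40354596  0.01      ]
mouse [0.67911513 0.10523786 0.01      ]
stapler [0.44944956 0.33501564 0.01      ]
goldring [ 0.53766751 -0.4177261   0.01      ]
shelf edge [[ 0.74943017 -0.04081204  0.3       ]] [[ 0.73895413 -0.03748307  0.        ]]
```

>>> carry_out(series=[{"travel":[0.32,0.385,0.05],"delta_rot":[0,0,0.92],"fingers":-1},{"travel":[0.32,0.385,0.05],"delta_rot":[0,0,0.92],"fingers":-1},{"travel":[0.32,0.385,0.05],"delta_rot":[0,0,0.92],"fingers":-1},{"travel":[0.32,0.385,0.05],"delta_rot":[0,0,0.92],"fingers":-1},{"travel":[0.32,0.385,0.05],"delta_rot":[0,0,0.92],"fingers":-1}])

```text
clock: 0.72
tcp_pos: [0.2682, -0.4791, 0.2371]
orientation: [-0.001, 0.907, 0.422, 0.0]
wrist_force: [0.4, 0.0, 0.3]
finger_gap: 0.0854
grip_force: 0.0
```

Run:
```python
from h import *
s=env.get_state();print(s['joint_pos'],s['tcp_pos'],R.from_quat(np.roll(s['orientation'],-1)).as_matrix())
r=env.read_camera('wrist');print(r['hand_eye'],r['fx'],r['D'])
```

```text
[-1.20679154e+00  2.61862508e-01 -9.53540969e-03  1.30043762e+00
  4.77650710e-05  1.06399437e+00] [ 0.26815707 -0.47911056  0.23711106] [[ 6.44209827e-01  7.64848739e-01 -3.25345433e-04]
 [ 7.64848613e-01 -6.44209300e-01  9.88129660e-04]
 [ 5.46179170e-04 -8.85402840e-04 -9.99999459e-01]]
[[ 2.93976522e-04  9.45788681e-01  3.24782518e-01  8.26202230e-02]
 [ 9.99999946e-01 -3.25822436e-04  4.36681951e-05 -9.61434173e-04]
 [ 1.47122316e-04  3.24782487e-01 -9.45788726e-01 -1.43062383e-01]
 [ 0.00000000e+00  0.00000000e+00  0.00000000e+00  1.00000000e+00]] 292.6075009237001 [0.02317835 0.         0.         0.         0.        ]
```

>>> carry_out(series=[{"travel":[0.32,0.385,0.05],"delta_rot":[0,0,0.92],"fingers":-1},{"travel":[0.32,0.385,0.05],"delta_rot":[0,0,0.92],"fingers":-1},{"travel":[0.32,0.385,0.05],"delta_rot":[0,0,0.92],"fingers":-1},{"travel":[0.32,0.385,0.05],"delta_rot":[0,0,0.92],"fingers":-1},{"travel":[0.32,0.385,0.05],"delta_rot":[0,0,0.92],"fingers":-1}])

```text
clock: 1.4
tcp_pos: [0.308, -0.4313, 0.2434]
orientation: [-0.0, 0.787, 0.617, 0.0]
wrist_force: [1.6, 0.9, 1.2]
finger_gap: 0.085
grip_force: 0.0
```

>>> carry_out(series=[{"travel":[0.32,0.385,0.05],"delta_rot":[0,0,0.92],"fingers":-1},{"travel":[0.32,0.385,0.05],"delta_rot":[0,0,0.92],"fingers":-1},{"travel":[0.32,0.385,0.05],"delta_rot":[0,0,0.92],"fingers":-1},{"travel":[0.32,0.385,0.05],"delta_rot":[0,0,0.92],"fingers":-1},{"travel":[0.32,0.385,0.05],"delta_rot":[0,0,0.92],"fingers":-1}])

```text
clock: 2.02
tcp_pos: [0.348, -0.3832, 0.2497]
orientation: [-0.0, 0.626, 0.78, 0.0]
wrist_force: [-0.0, 0.2, 0.4]
finger_gap: 0.0855
grip_force: 0.0
```

>>> carry_out(series=[{"travel":[0.32,0.385,0.05],"delta_rot":[0,0,0.92],"fingers":-1},{"travel":[0.32,0.385,0.05],"delta_rot":[0,0,0.92],"fingers":-1},{"travel":[0.32,0.385,0.05],"delta_rot":[0,0,0.92],"fingers":-1},{"travel":[0.32,0.385,0.05],"delta_rot":[0,0,0.92],"fingers":-1},{"travel":[0.32,0.385,0.05],"delta_rot":[0,0,0.92],"fingers":-1}])

```text
clock: 2.65
tcp_pos: [0.388, -0.3351, 0.256]
orientation: [-0.0, 0.431, 0.902, 0.0]
wrist_force: [0.2, -0.2, 0.4]
finger_gap: 0.0852
grip_force: 0.0
```

>>> carry_out(series=[{"travel":[0.32,0.385,0.05],"delta_rot":[0,0,0.92],"fingers":-1},{"travel":[0.32,0.385,0.05],"delta_rot":[0,0,0.92],"fingers":-1},{"travel":[0.32,0.385,0.05],"delta_rot":[0,0,0.92],"fingers":-1},{"travel":[0.32,0.385,0.05],"delta_rot":[0,0,0.92],"fingers":-1},{"travel":[0.32,0.385,0.05],"delta_rot":[0,0,0.92],"fingers":-1}])

```text
clock: 3.28
tcp_pos: [0.4281, -0.287, 0.2622]
orientation: [-0.0, 0.214, 0.977, 0.0]
wrist_force: [-0.9, -0.3, -0.0]
finger_gap: 0.0854
grip_force: 0.0
```

>>> carry_out(series=[{"travel":[0.32,0.385,0.05],"delta_rot":[0,0,0.92],"fingers":-1},{"travel":[0.32,0.385,0.05],"delta_rot":[0,0,0.92],"fingers":-1},{"travel":[0.32,0.385,0.05],"delta_rot":[0,0,0.92],"fingers":-1},{"travel":[0.32,0.385,0.05],"delta_rot":[0,0,0.92],"fingers":-1},{"travel":[0.32,0.385,0.05],"delta_rot":[0,0,0.92],"fingers":-1}])

```text
clock: 3.9
tcp_pos: [0.4681, -0.239, 0.2685]
orientation: [-0.0, -0.014, 1.0, 0.0]
wrist_force: [-0.9, -0.6, -0.4]
finger_gap: 0.0855
grip_force: 0.0
```

>>> carry_out(series=[{"travel":[0.32,0.385,0.05],"delta_rot":[0,0,0.92],"fingers":-1},{"travel":[0.32,0.385,0.05],"delta_rot":[0,0,0.92],"fingers":-1},{"travel":[0.32,0.385,0.05],"delta_rot":[0,0,0.92],"fingers":-1},{"travel":[0.32,0.385,0.05],"delta_rot":[0,0,0.92],"fingers":-1},{"travel":[0.0,0.0,0],"delta_rot":[0,0,0.92],"fingers":-1}])

```text
clock: 4.53
tcp_pos: [0.5004, -0.2002, 0.2734]
orientation: [-0.0, -0.242, 0.97, 0.0]
wrist_force: [-1.5, -0.0, -0.3]
finger_gap: 0.0855
grip_force: 0.0
```

>>> carry_out(series=[{"travel":[0,0,0],"delta_rot":[0,0,0],"fingers":-1},{"travel":[0,0,0],"delta_rot":[0,0,0],"fingers":-1}])

```text
clock: 4.78
tcp_pos: [0.4999, -0.2008, 0.2736]
orientation: [-0.0, -0.24, 0.971, 0.0]
wrist_force: [-0.6, -0.1, -0.6]
finger_gap: 0.0853
grip_force: 0.0
```

```bash
cat >> h.py <<'E'
def wsnap(f):
    s=env.get_state(); r=env.read_camera('wrist'); cv2.imwrite(f'pics/{f}.png',r['color'][:,:,::-1])
    T=np.eye(4); T[:3,:3]=R.from_quat(np.roll(s['orientation'],-1)).as_matrix(); T[:3,3]=s['tcp_pos']
    r['world_from_camera']=T@r['hand_eye']; pickle.dump(r,open(f'pics/{f}.pkl','wb')); yw(s); return r
def yw(s):
    M=R.from_quat(np.roll(s['orientation'],-1)).as_matrix(); print(s['clock'],s['tcp_pos'].round(4),'yaw y',np.arctan2(M[1,1],M[0,1]).round(4),'z',M[:,2].round(3),s['joint_pos'].round(2))
E
python3 -c "
from h import *
wsnap('w0')"
```

```text
4.775 [ 0.4999 -0.2008  0.2736] yaw y 2.0547 z [-0.  0. -1.] [-0.53  0.23  0.04  1.38  0.   -1.01]
```

View pics/w0.png

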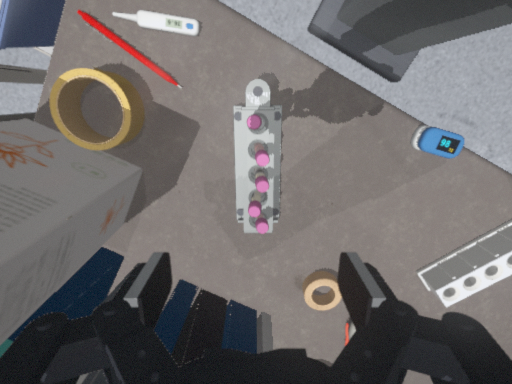

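Wrist view: the rack runs down the middle with the tab at (258,92). The caps are at about (254,121), (262,159), (262,185), (255,211) and (262,228), spaced unevenly, so I'll measure them.

```bash
cat >> h.py <<'E'
def caps(r,box,z=.084):
    h=cv2.cvtColor(r['color'],cv2.COLOR_RGB2HSV); m=np.zeros(h.shape[:2],bool); m[box[1]:box[3],box[0]:box[2]]=1
    m&=(h[...,0]>140)&(h[...,0]<175)&(h[...,1]>70)
    n,l,st,ce=cv2.connectedComponentsWithStats(m.astype(np.uint8)); k=st[:,4]>4; k[0]=0
    print(ce[k].round(1).tolist(),st[k].tolist()); return ce[k]
E
python3 - <<'E'
from h import *
r=pickle.load(open('pics/w0.pkl','rb'))
c=caps(r,(220,100,300,250)); P=ray(r,c,.08); print(P.round(4)); fit(P)
i=cv2.imread('pics/w0.png')[70:245,210:310]
t=snap('top','t1'); print(ray(t,caps(t,(265,140,345,230)),.082).round(4))
j=cv2.imread('pics/t1.png')[140:230,265:345]
cv2.imwrite('pics/z1.png',np.hstack([cv2.resize(i,(340,595)),cv2.resize(j,(440,595))]))
E
```

```text
[[253.7, 121.6], [261.5, 157.5], [261.5, 183.9], [254.4, 208.7], [261.4, 225.3]] [[247, 115, 14, 14, 154], [255, 150, 14, 16, 168], [255, 176, 14, 17, 166], [248, 201, 13, 16, 167], [256, 218, 12, 16, 151]]
[[ 0.451  -0.2268  0.08  ]
 [ 0.4828 -0.1997  0.08  ]
 [ 0.5112 -0.1845  0.08  ]
 [ 0.5435 -0.1772  0.08  ]
 [ 0.5593 -0.1588  0.08  ]]
centre [ 0.5096 -0.1894] yaw(y axis) 2.0895 scale 0.9983371269010025 res 0.0062
[] []Traceback (most recent call last):
  File "<stdin>", line 5, in <module>
  File "h.py", line 9, in ray
    u=cv2.undistortPoints(np.float64(px).reshape(-1,1,2),K,np.array(r['D'],float)).reshape(-1,2)
      ~~~~~~~~~~~~~~~~~~~^^^^^^^^^^^^^^^^^^^^^^^^^^^^^^^^^^^^^^^^^^^^^^^^^^^^^^^^^
cv2.error: OpenCV(4.12.0) /io/opencv/modules/calib3d/src/undistort.dispatch.cpp:347: error: (-215:Assertion failed) CV_IS_MAT(_src) && CV_IS_MAT(_dst) && (_src->rows == 1 || _src->cols == 1) && (_dst->rows == 1 || _dst->cols == 1) && _src->cols + _src->rows - 1 == _dst->rows + _dst->cols - 1 && (CV_MAT_TYPE(_src->type) == CV_32FC2 || CV_MAT_TYPE(_src->type) == CV_64FC2) && (CV_MAT_TYPE(_dst->type) == CV_32FC2 || CV_MAT_TYPE(_dst->type) == CV_64FC2) in function 'cvUndistortPointsInternal'
```

The tubes have settled with a lean inside their loose holes, up to about 6 mm at the cap. The rack's own outline is the better reference, so I'll look closer.

Run:
```python
from h import *
i=cv2.imread('pics/w0.png'); a=i[70:245,215:305]; b=i[215:315,405:512]
cv2.imwrite('pics/z1.png',np.hstack([cv2.resize(a,(306,595),interpolation=3),cv2.resize(cv2.copyMakeBorder(b,0,26,0,0,0),(485,595),interpolation=3)]))
W=pickle.load(open('pics/w0.pkl','rb')); P=ray(W,[[253.7,121.6],[261.5,157.5],[261.5,183.9],[254.4,208.7],[261.4,225.3]],.08)
c=np.array([.5066,-.19]);y=2.0633;ex=np.array([np.cos(y),np.sin(y)]);ey=np.array([-np.sin(y),np.cos(y)])
print(((P[:,:2]-c)@np.c_[ex,ey]).round(4))
```

```text
[[-0.0061  0.0664]
 [ 0.0026  0.0256]
 [ 0.0026 -0.0066]
 [-0.0062 -0.0386]
 [ 0.0025 -0.0612]]
```

View pics/z1.png

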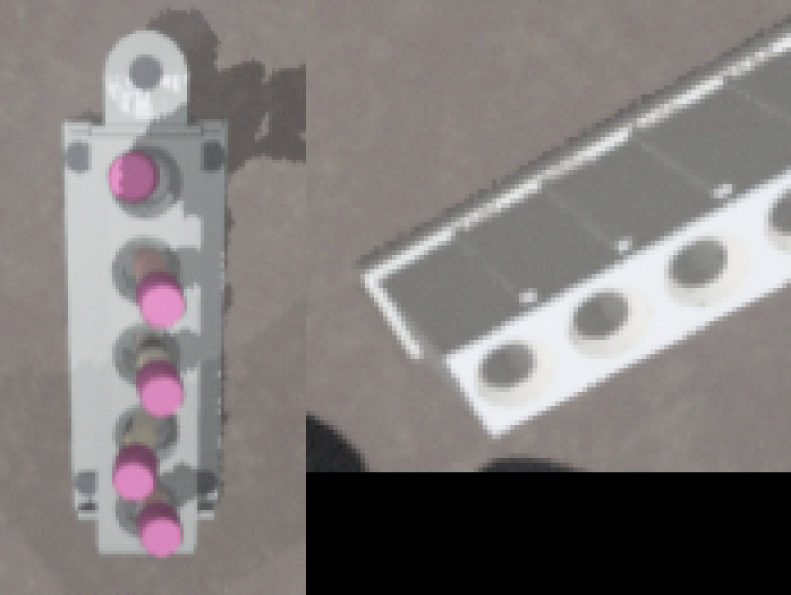

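The close crop confirms it: the caps lean to either side of the bevels. The far end of the rack's top plate spans (97–198, 553), and the carrier's nearest hole is at (508,368) in the crop.

Run:
```python
from h import *
W=pickle.load(open('pics/w0.pkl','rb'))
def rel(P,c,y):
    ex=np.array([np.cos(y),np.sin(y)]);ey=np.array([-np.sin(y),np.cos(y)]); return ((P[:,:2]-c)@np.c_[ex,ey]).round(4)
f=lambda q:np.array(q,float)/3.4+[215,70]
c=[.5066,-.19];y=2.0633
print('farplate',rel(ray(W,f([[97,553],[198,553]]),.05),c,y))
print('bevels',rel(ray(W,f([[152,180],[145,272],[145,358],[147,435]]),.05),c,y))
print('tab',rel(ray(W,f([[146,72]]),.004),c,y), rel(ray(W,f([[146,72]]),.05),c,y))
g=lambda q:np.array(q,float)*[107/485,126/595]+[405,215]
print('carrier 5,4,3',rel(ray(W,g([[511,374],[610,320],[703,270]]),.05),[.4815,.1749],1.1102))
```

```text
farplate [[-0.0216 -0.0862]
 [ 0.0196 -0.0865]]
bevels [[ 0.0012  0.0621]
 [-0.0015  0.0289]
 [-0.0017 -0.004 ]
 [-0.001  -0.0352]]
tab [[-0.0003  0.0988]] [[-0.0008  0.0985]]
carrier 5,4,3 [[0.0575 0.0153]
 [0.0558 0.0472]
 [0.0544 0.0761]]
```

```bash
cat >> h.py <<'E'
RC,RY=np.array([.5066,-.19]),2.0633
CC,CY=np.array([.4815,.1749]),1.1102
A=np.array([.066,.029,-.003,-.035,-.062])
def ax(y): return np.array([-np.sin(y),np.cos(y)])
def rp(i): return RC+A[i-1]*ax(RY)
def cp(i): return CC+A[i-1]*ax(CY)
def rel(P,c,y): return ((P[:,:2]-c)@np.c_[[np.cos(y),np.sin(y)],ax(y)]).round(4)
E
python3 - <<'E'
from h import *
W=pickle.load(open('pics/w0.pkl','rb'))
g=lambda q:(np.array(q,float)-[306,0])*[107/485,126/595]+[405,215]
print('carrier 5,4,3',rel(ray(W,g([[511,374],[610,320],[703,270]]),.05),CC,CY))
p=env.get_state()['tcp_pos'][:2]
print('to rack1',(rp(1)-p)/.025)
for i in range(1,6): print(i,rp(i).round(4),cp(i).round(4),'fwd',((cp(i)-rp(i))/.025).round(3),'back to next',((rp(i%5+1)-cp(i))/.025).round(3))
E
```

```text
carrier 5,4,3 [[ 0.002  -0.0638]
 [ 0.0014 -0.0301]
 [ 0.0011  0.0004]]
to rack1 [-2.05857789 -0.814834  ]
1 [ 0.4484 -0.2212] [0.4224 0.2042] fwd [-1.043 17.018] back to next [  2.347 -16.318]
2 [ 0.481  -0.2037] [0.4555 0.1878] fwd [-1.021 15.66 ] back to next [  2.149 -15.055]
3 [ 0.5092 -0.1886] [0.4842 0.1736] fwd [-1.002 14.486] back to next [  2.13  -13.881]
4 [ 0.5374 -0.1735] [0.5129 0.1593] fwd [-0.984 13.312] back to next [  1.935 -12.801]
5 [ 0.5612 -0.1607] [0.537  0.1473] fwd [-0.968 12.321] back to next [ -3.544 -14.742]
```

>>> carry_out(series=[{"travel":[-0.515,-0.204,-0.8],"delta_rot":[0,0,0.086],"fingers":-0.2},{"travel":[-0.515,-0.204,-0.8],"delta_rot":[0,0,0],"fingers":-0.2},{"travel":[-0.515,-0.204,-0.8],"delta_rot":[0,0,0],"fingers":-0.2},{"travel":[-0.515,-0.204,-0.8],"delta_rot":[0,0,0],"fingers":-0.2},{"travel":[0,0,-0.9],"delta_rot":[0,0,0],"fingers":-0.2}])

```text
clock: 5.5
tcp_pos: [0.4478, -0.2215, 0.171]
orientation: [0.0, -0.244, 0.97, -0.0]
wrist_force: [-0.4, -0.5, -0.0]
finger_gap: 0.0512
grip_force: 0.0
```

>>> carry_out(series=[{"travel":[0,0,0],"delta_rot":[0,0,0],"fingers":-0.2}], squeeze=8)

```text
clock: 5.62
tcp_pos: [0.4472, -0.2205, 0.17]
orientation: [-0.001, -0.244, 0.97, 0.001]
wrist_force: [-0.0, 0.8, -0.1]
finger_gap: 0.0513
grip_force: 0.0
```

Run:
```python
from h import *
wsnap('w1'); print(rp(1))
```

```text
5.625 [ 0.4472 -0.2205  0.17  ] yaw y 2.0643 z [-0.003  0.002 -1.   ] [-0.62  0.2  -0.26  1.12  0.   -1.11]
[ 0.44844398 -0.22120701]
```

View pics/w1.png

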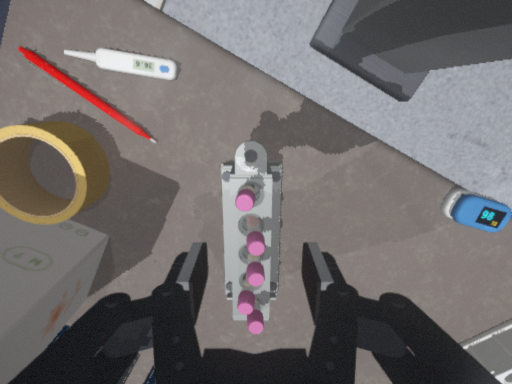

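The fingers straddle the row and the caps are at (246,200), (256,243), (255,274), (246,302) and (255,322). I'll check this against the grasp target.

Run:
```python
from h import *
W=pickle.load(open('pics/w1.pkl','rb'))
print(rel(ray(W,caps(W,(220,180,300,340)),.08),RC,RY), rel(np.array([[.4472,-.2205]]),RC,RY))
```

```text
[[244.9, 199.9], [255.3, 243.2], [255.0, 273.8], [250.3, 311.8]] [[236, 190, 19, 21, 317], [247, 232, 18, 23, 347], [247, 262, 17, 24, 337], [238, 291, 26, 43, 655]]
[[-0.006   0.0667]
 [ 0.0028  0.0256]
 [ 0.0027 -0.0061]
 [-0.0018 -0.049 ]] [[0.0012 0.0668]]
```

>>> carry_out(series=[{"travel":[0.04,-0.03,-1],"delta_rot":[0,0,0],"fingers":-0.2},{"travel":[0,0,-1],"delta_rot":[0,0,0],"fingers":-0.2},{"travel":[0,0,-1],"delta_rot":[0,0,0],"fingers":-0.2},{"travel":[0,0,-1],"delta_rot":[0,0,0],"fingers":-0.2},{"travel":[0,0,-0.4],"delta_rot":[0,0,0],"fingers":-0.2}])

```text
clock: 6.3
tcp_pos: [0.4497, -0.2218, 0.0611]
orientation: [-0.0, -0.245, 0.97, 0.0]
wrist_force: [-0.4, 0.4, 0.6]
finger_gap: 0.0513
grip_force: 0.0
```

>>> carry_out(series=[{"travel":[0,0,0],"delta_rot":[0,0,0],"fingers":0.4},{"travel":[0,0,0],"delta_rot":[0,0,0],"fingers":0.7},{"travel":[0,0,0],"delta_rot":[0,0,0],"fingers":0.7},{"travel":[0,0,0],"delta_rot":[0,0,0],"fingers":0.7}])

```text
clock: 6.8
tcp_pos: [0.4502, -0.2223, 0.0622]
orientation: [0.001, -0.245, 0.97, -0.001]
wrist_force: [0.0, 0.4, 3.0]
finger_gap: 0.013
grip_force: 3.2
```

>>> carry_out(series=[{"travel":[0,0,0],"delta_rot":[0,0,0],"fingers":1},{"travel":[0,0,0],"delta_rot":[0,0,0],"fingers":1}])

```text
clock: 7.05
tcp_pos: [0.4502, -0.2223, 0.0621]
orientation: [0.001, -0.245, 0.97, -0.001]
wrist_force: [0.7, -0.7, 5.1]
finger_gap: 0.0125
grip_force: 20.8
```

Run:
```python
from h import *
wsnap('w2');s=env.get_state();print(s['finger_gap'],s['grip_force'])
snap('scene','s1')
i=cv2.imread('pics/w2.png')[120:384,100:400];j=cv2.imread('pics/s1.png')[130:210,230:330]
cv2.imwrite('pics/z2.png',np.hstack([cv2.resize(i,(400,352)),cv2.resize(j,(400,352),interpolation=3)]))
```

```text
7.05 [ 0.4502 -0.2223  0.0621] yaw y 2.0655 z [ 0.001 -0.001 -1.   ] [-0.62  0.29 -0.42  0.85 -0.   -1.11]
0.011929939067271527 20.75637001544237
```

View pics/z2.png

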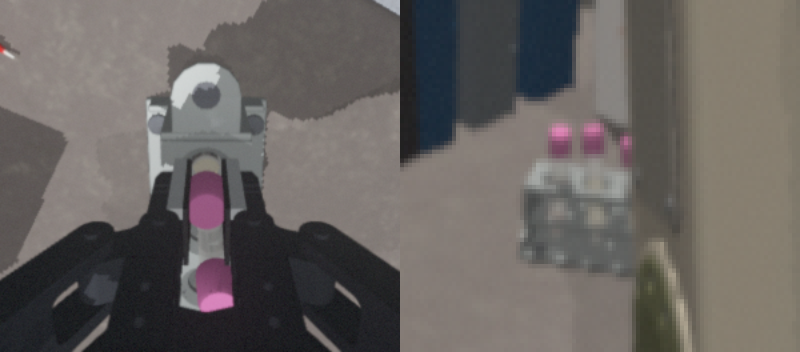

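The cap is gripped between the pads, and the grip settles at about 20 N with full closure, so I'll ease it slightly. Now lift and go over to the carrier.

>>> carry_out(series=[{"travel":[0,0,0],"delta_rot":[0,0,0],"fingers":0.8},{"travel":[0,0,0.4],"delta_rot":[0,0,0],"fingers":0.8},{"travel":[0,0,0.8],"delta_rot":[0,0,0],"fingers":0.8},{"travel":[0,0,1],"delta_rot":[0,0,0],"fingers":0.8},{"travel":[0,0,1],"delta_rot":[0,0,0],"fingers":0.8}])

```text
clock: 7.78
tcp_pos: [0.4489, -0.2214, 0.142]
orientation: [-0.0, -0.245, 0.97, 0.001]
wrist_force: [0.4, 0.9, -0.9]
finger_gap: 0.0125
grip_force: 20.2
```

>>> carry_out(series=[{"travel":[0,0,1],"delta_rot":[0,0,0],"fingers":0.8},{"travel":[0,0,0.2],"delta_rot":[0,0,0],"fingers":0.8},{"travel":[0,0,0],"delta_rot":[0,0,0],"fingers":0.8}])

```text
clock: 8.15
tcp_pos: [0.4493, -0.2217, 0.171]
orientation: [-0.0, -0.245, 0.97, 0.0]
wrist_force: [-0.5, 0.8, -0.4]
finger_gap: 0.0124
grip_force: 20.2
```

Run:
```python
from h import *
r=wsnap('w3');s=env.get_state();print(s['finger_gap'],s['grip_force'],((cp(1)-s['tcp_pos'][:2])/.025))
```

```text
8.15 [ 0.4493 -0.2217  0.171 ] yaw y 2.0655 z [-0.  0. -1.] [-0.62  0.2  -0.26  1.12  0.   -1.11]
0.012031320516575605 20.22874027490616 [-1.06607065 17.02740933]
```

View pics/w3.png

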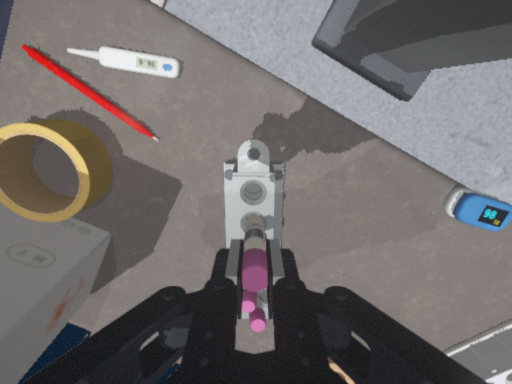

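Tube 1 is held and hole 1 is now empty at (253,190). Carrying it across.

>>> carry_out(series=[{"travel":[-0.059,0.946,0],"delta_rot":[0,0,-0.531],"fingers":0.8},{"travel":[-0.059,0.946,0],"delta_rot":[0,0,-0.531],"fingers":0.8},{"travel":[-0.059,0.946,0],"delta_rot":[0,0,-0.531],"fingers":0.8},{"travel":[-0.059,0.946,0],"delta_rot":[0,0,-0.531],"fingers":0.8},{"travel":[-0.059,0.946,0],"delta_rot":[0,0,-0.531],"fingers":0.8}])

```text
clock: 8.82
tcp_pos: [0.4412, -0.1024, 0.1699]
orientation: [-0.001, -0.113, 0.994, 0.001]
wrist_force: [-0.5, 1.2, 0.5]
finger_gap: 0.0119
grip_force: 20.2
```

>>> carry_out(series=[{"travel":[-0.059,0.946,0],"delta_rot":[0,0,-0.531],"fingers":0.8},{"travel":[-0.059,0.946,0],"delta_rot":[0,0,-0.531],"fingers":0.8},{"travel":[-0.059,0.946,0],"delta_rot":[0,0,-0.531],"fingers":0.8},{"travel":[-0.059,0.946,0],"delta_rot":[0,0,-0.531],"fingers":0.8},{"travel":[-0.059,0.946,0],"delta_rot":[0,0,-0.531],"fingers":0.8}])

```text
clock: 9.45
tcp_pos: [0.4337, 0.0156, 0.17]
orientation: [-0.001, 0.019, 1.0, 0.0]
wrist_force: [-0.1, -0.0, -0.3]
finger_gap: 0.0122
grip_force: 20.2
```

>>> carry_out(series=[{"travel":[-0.059,0.946,0],"delta_rot":[0,0,-0.531],"fingers":0.8},{"travel":[-0.059,0.946,0],"delta_rot":[0,0,-0.531],"fingers":0.8},{"travel":[-0.059,0.946,0],"delta_rot":[0,0,-0.531],"fingers":0.8},{"travel":[-0.059,0.946,0],"delta_rot":[0,0,-0.531],"fingers":0.8},{"travel":[-0.059,0.946,0],"delta_rot":[0,0,-0.531],"fingers":0.8}])

```text
clock: 10.07
tcp_pos: [0.4264, 0.1336, 0.17]
orientation: [-0.001, 0.151, 0.989, -0.0]
wrist_force: [0.2, 0.1, -0.4]
finger_gap: 0.0122
grip_force: 20.2
```

>>> carry_out(series=[{"travel":[-0.059,0.946,0],"delta_rot":[0,0,-0.531],"fingers":0.8},{"travel":[-0.059,0.946,0],"delta_rot":[0,0,-0.531],"fingers":0.8},{"travel":[-0.059,0.946,0],"delta_rot":[0,0,-0.531],"fingers":0.8},{"travel":[0,0,0],"delta_rot":[0,0,0],"fingers":0.8},{"travel":[0,0,0],"delta_rot":[0,0,0],"fingers":0.8}])

```text
clock: 10.7
tcp_pos: [0.4224, 0.2034, 0.1705]
orientation: [-0.001, 0.228, 0.974, -0.001]
wrist_force: [-0.9, -0.5, 0.1]
finger_gap: 0.012
grip_force: 20.2
```

Run:
```python
from h import *
r=wsnap('w4');s=env.get_state();print(s['finger_gap'],s['grip_force'],((cp(1)-s['tcp_pos'][:2])/.025))
```

```text
10.7 [0.4224 0.2034 0.1705] yaw y 1.1106 z [-0.002 -0.001 -1.   ] [ 0.28  0.14 -0.33  1.1  -0.    0.74]
0.012128502763445395 20.232399702072144 [-0.00726396  0.0407682 ]
```

View pics/w4.png

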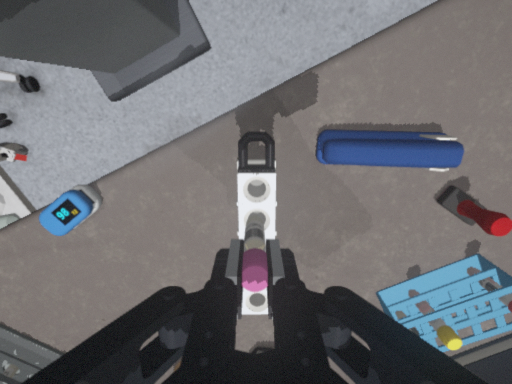

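Carrier place 1 is visible at (257,189), with the handle above it at (256,150). I'll compare it with the equivalent rack view.

Run:
```python
from h import *
z=[cv2.resize(cv2.imread(f'pics/{f}.png')[155:215,220:290],None,fx=5.5,fy=5.5,interpolation=3) for f in('w3','w4')]
cv2.imwrite('pics/z3.png',np.hstack(z))
```

```text
(no output)
```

View pics/z3.png

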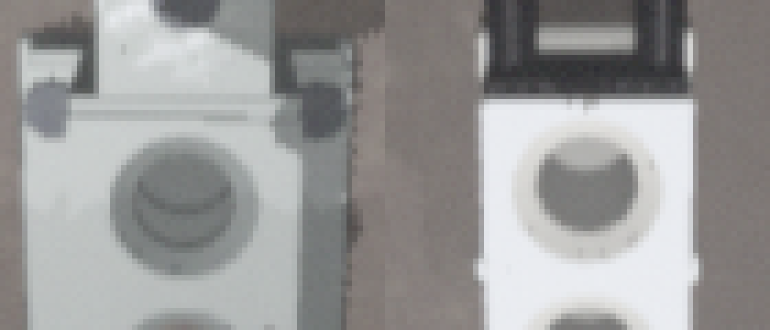

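```bash
cat >> h.py <<'E'
def holerel(f,uv):
    r=pickle.load(open(f'pics/{f}.pkl','rb')); T=r['world_from_camera']@np.linalg.inv(r['hand_eye'])
    p=ray(r,[uv],.05)[0]; return (T[:3,:3].T@(p-T[:3,3])).round(4)
E
python3 - <<'E'
from h import *
k=lambda x,y:((x+.5)/5.5-.5+220,(y+.5)/5.5-.5+155)
print('rack hole (along,across) rel TCP',holerel('w3',k(184,207)))
print('carrier',holerel('w4',k(201,189)))
W=pickle.load(open('pics/w4.pkl','rb'))
c=caps(W,(220,240,290,310)); T=W['world_from_camera']@np.linalg.inv(W['hand_eye'])
p=ray(W,c[:1],.189)[0]; print('held cap rel', T[:3,:3].T@(p-T[:3,3]))
E
```

```text
rack hole (along,across) rel TCP [-0.0037 -0.0008  0.121 ]
carrier [-0.0004  0.0008  0.1205]
[[254.4, 270.0]] [[241, 249, 28, 42, 989]]
held cap rel [ 0.00258755 -0.00088126 -0.0185159 ]
```

>>> carry_out(series=[{"travel":[-0.09,0.116,-0.6],"delta_rot":[0,0,0],"fingers":0.8},{"travel":[0,0,-0.8],"delta_rot":[0,0,0],"fingers":0.8},{"travel":[0,0,-0.8],"delta_rot":[0,0,0],"fingers":0.8},{"travel":[0,0,-0.5],"delta_rot":[0,0,0],"fingers":0.8},{"travel":[0,0,-0.5],"delta_rot":[0,0,0],"fingers":0.8}])

```text
clock: 11.38
tcp_pos: [0.4206, 0.2065, 0.0904]
orientation: [-0.0, 0.229, 0.974, -0.0]
wrist_force: [-0.0, 0.8, -0.7]
finger_gap: 0.0117
grip_force: 20.2
```

>>> carry_out(series=[{"travel":[0,0,-0.4],"delta_rot":[0,0,0],"fingers":0.8},{"travel":[0,0,-0.4],"delta_rot":[0,0,0],"fingers":0.8},{"travel":[0,0,-0.3],"delta_rot":[0,0,0],"fingers":0.8},{"travel":[0,0,0],"delta_rot":[0,0,0],"fingers":0.8}])

```text
clock: 11.88
tcp_pos: [0.4207, 0.2067, 0.0634]
orientation: [-0.0, 0.229, 0.974, -0.0]
wrist_force: [-0.0, -0.0, -0.2]
finger_gap: 0.0123
grip_force: 20.2
```

>>> carry_out(series=[{"travel":[0,0,-0.06],"delta_rot":[0,0,0],"fingers":0.8},{"travel":[0,0,0],"delta_rot":[0,0,0],"fingers":0.5},{"travel":[0,0,0],"delta_rot":[0,0,0],"fingers":0.2},{"travel":[0,0,0],"delta_rot":[0,0,0],"fingers":-0.2},{"travel":[0,0,0],"delta_rot":[0,0,0],"fingers":-0.2}])

```text
clock: 12.5
tcp_pos: [0.4208, 0.2068, 0.0624]
orientation: [0.0, 0.228, 0.974, 0.0]
wrist_force: [-1.3, 1.0, -0.5]
finger_gap: 0.0512
grip_force: 0.0
```

>>> carry_out(series=[{"travel":[0,0,0.6],"delta_rot":[0,0,0],"fingers":-0.2},{"travel":[0,0,0.9],"delta_rot":[0,0,0],"fingers":-0.2},{"travel":[0,0,0.9],"delta_rot":[0,0,0],"fingers":-0.2},{"travel":[0,0,1],"delta_rot":[0,0,0],"fingers":-0.2},{"travel":[0,0,0.96],"delta_rot":[0,0,0],"fingers":-0.2}])

```text
clock: 13.12
tcp_pos: [0.4207, 0.2068, 0.1722]
orientation: [0.0, 0.228, 0.974, 0.0]
wrist_force: [0.4, 0.0, 0.5]
finger_gap: 0.0507
grip_force: 0.0
```

Run:
```python
from h import *
r=wsnap('w5');s=env.get_state();print(s['finger_gap'],s['grip_force'],((rp(2)-s['tcp_pos'][:2])/.025))
c=caps(r,(220,150,290,310)); print(rel(ray(r,c,.08),CC,CY))
```

```text
13.125 [0.4207 0.2068 0.1722] yaw y 1.1098 z [ 0.  0. -1.] [ 0.29  0.14 -0.33  1.11  0.    0.75]
0.0511972417996024 0.0 [  2.35039796 -16.44057236]
[[254.6, 197.3]] [[246, 187, 18, 21, 292]]
[[0.0008 0.0699]]
```

View pics/w5.png

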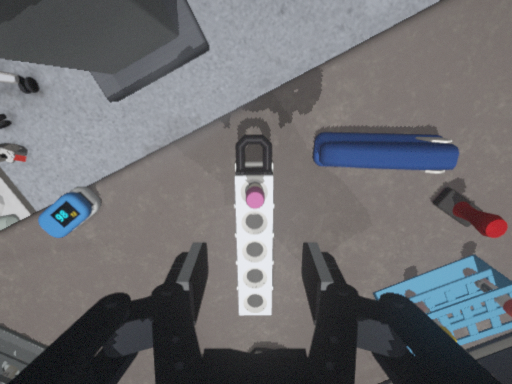

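Tube 1 stands in carrier place 1 at (255,197). Returning for tube 2.

>>> carry_out(series=[{"travel":[0.137,-0.914,0],"delta_rot":[0,0,0.53],"fingers":-0.2},{"travel":[0.137,-0.914,0],"delta_rot":[0,0,0.53],"fingers":-0.2},{"travel":[0.137,-0.914,0],"delta_rot":[0,0,0.53],"fingers":-0.2},{"travel":[0.137,-0.914,0],"delta_rot":[0,0,0.53],"fingers":-0.2},{"travel":[0.137,-0.914,0],"delta_rot":[0,0,0.53],"fingers":-0.2}])

```text
clock: 13.8
tcp_pos: [0.4378, 0.0919, 0.171]
orientation: [-0.0, 0.097, 0.995, 0.0]
wrist_force: [0.7, -0.1, 0.2]
finger_gap: 0.0516
grip_force: 0.0
```

>>> carry_out(series=[{"travel":[0.137,-0.914,0],"delta_rot":[0,0,0.53],"fingers":-0.2},{"travel":[0.137,-0.914,0],"delta_rot":[0,0,0.53],"fingers":-0.2},{"travel":[0.137,-0.914,0],"delta_rot":[0,0,0.53],"fingers":-0.2},{"travel":[0.137,-0.914,0],"delta_rot":[0,0,0.53],"fingers":-0.2},{"travel":[0.137,-0.914,0],"delta_rot":[0,0,0.53],"fingers":-0.2}])

```text
clock: 14.42
tcp_pos: [0.4549, -0.0224, 0.171]
orientation: [-0.0, -0.035, 0.999, 0.0]
wrist_force: [-0.1, 0.2, 0.0]
finger_gap: 0.0512
grip_force: 0.0
```

>>> carry_out(series=[{"travel":[0.137,-0.914,0],"delta_rot":[0,0,0.53],"fingers":-0.2},{"travel":[0.137,-0.914,0],"delta_rot":[0,0,0.53],"fingers":-0.2},{"travel":[0.137,-0.914,0],"delta_rot":[0,0,0.53],"fingers":-0.2},{"travel":[0.137,-0.914,0],"delta_rot":[0,0,0.53],"fingers":-0.2},{"travel":[0.137,-0.914,0],"delta_rot":[0,0,0.53],"fingers":-0.2}])

```text
clock: 15.05
tcp_pos: [0.4721, -0.1367, 0.171]
orientation: [-0.0, -0.167, 0.986, 0.0]
wrist_force: [0.7, -0.4, -0.3]
finger_gap: 0.0512
grip_force: 0.0
```

>>> carry_out(series=[{"travel":[0.137,-0.914,0],"delta_rot":[0,0,0.53],"fingers":-0.2},{"travel":[0.137,-0.914,0],"delta_rot":[0,0,0.53],"fingers":-0.2},{"travel":[0.137,-0.914,0],"delta_rot":[0,0,0.53],"fingers":-0.2},{"travel":[0,0,0],"delta_rot":[0,0,0],"fingers":-0.2},{"travel":[0,0,0],"delta_rot":[0,0,0],"fingers":-0.2}])

```text
clock: 15.68
tcp_pos: [0.482, -0.2039, 0.1709]
orientation: [-0.0, -0.244, 0.97, 0.001]
wrist_force: [-0.3, 0.2, 0.3]
finger_gap: 0.0515
grip_force: 0.0
```

Run:
```python
from h import *
r=wsnap('w6')
c=caps(r,(220,150,290,330)); print(rel(ray(r,c,.08),RC,RY),rel(env.get_state()['tcp_pos'][None],RC,RY))
```

```text
15.675 [ 0.482  -0.2039  0.1709] yaw y 2.063 z [-0.001  0.001 -1.   ] [-0.55  0.24 -0.2   1.13  0.   -1.05]
[[257.8, 202.7], [257.4, 236.1], [252.3, 277.2]] [[249, 191, 19, 24, 358], [249, 225, 18, 23, 344], [239, 256, 28, 44, 666]]
[[ 0.0029  0.0253]
 [ 0.0026 -0.0064]
 [-0.002  -0.049 ]] [[-0.0004  0.0281]]
```

>>> carry_out(series=[{"travel":[0,0,-1],"delta_rot":[0,0,0],"fingers":-0.2},{"travel":[0,0,-1],"delta_rot":[0,0,0],"fingers":-0.2},{"travel":[0,0,-1],"delta_rot":[0,0,0],"fingers":-0.2},{"travel":[0,0,-1],"delta_rot":[0,0,0],"fingers":-0.2},{"travel":[0,0,-0.36],"delta_rot":[0,0,0],"fingers":-0.2}])

```text
clock: 16.35
tcp_pos: [0.4813, -0.203, 0.061]
orientation: [-0.001, -0.244, 0.97, 0.001]
wrist_force: [0.3, 0.4, 0.0]
finger_gap: 0.0515
grip_force: 0.0
```

>>> carry_out(series=[{"travel":[0,0,0],"delta_rot":[0,0,0],"fingers":0.4},{"travel":[0,0,0],"delta_rot":[0,0,0],"fingers":0.8},{"travel":[0,0,0],"delta_rot":[0,0,0],"fingers":0.8},{"travel":[0,0,0],"delta_rot":[0,0,0],"fingers":0.8},{"travel":[0,0,0],"delta_rot":[0,0,0],"fingers":0.8}])

```text
clock: 16.98
tcp_pos: [0.4831, -0.2049, 0.0631]
orientation: [0.001, -0.244, 0.97, -0.001]
wrist_force: [0.4, 0.7, 3.1]
finger_gap: 0.0119
grip_force: 21.7
```

>>> carry_out(series=[{"travel":[0,0,0.5],"delta_rot":[0,0,0],"fingers":0.8},{"travel":[0,0,0.9],"delta_rot":[0,0,0],"fingers":0.8},{"travel":[0,0,1],"delta_rot":[0,0,0],"fingers":0.8},{"travel":[0,0,1],"delta_rot":[0,0,0],"fingers":0.8},{"travel":[0,0,0.96],"delta_rot":[0,0,0],"fingers":0.8}])

```text
clock: 17.6
tcp_pos: [0.4822, -0.2044, 0.1727]
orientation: [-0.0, -0.244, 0.97, 0.0]
wrist_force: [-0.1, -0.0, 0.1]
finger_gap: 0.0121
grip_force: 21.4
```

>>> carry_out(series=[{"travel":[-0.064,0.927,0],"delta_rot":[0,0,-0.56],"fingers":0.8},{"travel":[-0.064,0.927,0],"delta_rot":[0,0,-0.56],"fingers":0.8},{"travel":[-0.064,0.927,0],"delta_rot":[0,0,-0.56],"fingers":0.8},{"travel":[-0.064,0.927,0],"delta_rot":[0,0,-0.56],"fingers":0.8},{"travel":[-0.064,0.927,0],"delta_rot":[0,0,-0.56],"fingers":0.8}])

```text
clock: 18.23
tcp_pos: [0.4741, -0.0879, 0.1719]
orientation: [-0.0, -0.105, 0.994, 0.0]
wrist_force: [1.1, 0.2, 0.6]
finger_gap: 0.012
grip_force: 21.4
```

>>> carry_out(series=[{"travel":[-0.064,0.927,0],"delta_rot":[0,0,-0.56],"fingers":0.8},{"travel":[-0.064,0.927,0],"delta_rot":[0,0,-0.56],"fingers":0.8},{"travel":[-0.064,0.927,0],"delta_rot":[0,0,-0.56],"fingers":0.8},{"travel":[-0.064,0.927,0],"delta_rot":[0,0,-0.56],"fingers":0.8},{"travel":[-0.064,0.927,0],"delta_rot":[0,0,-0.56],"fingers":0.8}])

```text
clock: 18.85
tcp_pos: [0.4661, 0.028, 0.1719]
orientation: [0.0, 0.034, 0.999, 0.0]
wrist_force: [0.3, 0.6, -0.5]
finger_gap: 0.0126
grip_force: 21.4
```

>>> carry_out(series=[{"travel":[-0.064,0.927,0],"delta_rot":[0,0,-0.56],"fingers":0.8},{"travel":[-0.064,0.927,0],"delta_rot":[0,0,-0.56],"fingers":0.8},{"travel":[-0.064,0.927,0],"delta_rot":[0,0,-0.56],"fingers":0.8},{"travel":[-0.064,0.927,0],"delta_rot":[0,0,-0.56],"fingers":0.8},{"travel":[-0.064,0.927,0],"delta_rot":[0,0,-0.56],"fingers":0.8}])

```text
clock: 19.48
tcp_pos: [0.4581, 0.1438, 0.1719]
orientation: [0.0, 0.174, 0.985, 0.0]
wrist_force: [0.3, 0.7, -0.4]
finger_gap: 0.0125
grip_force: 21.4
```

>>> carry_out(series=[{"travel":[-0.064,0.927,0],"delta_rot":[0,0,-0.56],"fingers":0.8},{"travel":[-0.064,0.927,0],"delta_rot":[0,0,-0.56],"fingers":0.8},{"travel":[0,0,0],"delta_rot":[0,0,0],"fingers":0.8},{"travel":[0,0,0],"delta_rot":[0,0,0],"fingers":0.8}])

```text
clock: 19.98
tcp_pos: [0.4551, 0.1891, 0.1716]
orientation: [0.0, 0.227, 0.974, -0.0]
wrist_force: [0.1, -0.3, 1.0]
finger_gap: 0.0122
grip_force: 21.4
```

Run:
```python
from h import *
r=wsnap('w7')
c=caps(r,(220,150,290,330))
```

```text
19.975 [0.4551 0.1891 0.1716] yaw y 1.1127 z [-0. -0. -1.] [ 0.23  0.18 -0.27  1.11 -0.    0.69]
[[255.5, 155.3], [254.4, 276.4]] [[247, 150, 18, 13, 204], [241, 254, 28, 45, 1048]]
```

>>> carry_out(series=[{"travel":[-0.02,0.032,-0.7],"delta_rot":[0,0,0],"fingers":0.8},{"travel":[0,0,-0.9],"delta_rot":[0,0,0],"fingers":0.8},{"travel":[0,0,-0.6],"delta_rot":[0,0,0],"fingers":0.8},{"travel":[0,0,-0.5],"delta_rot":[0,0,0],"fingers":0.8},{"travel":[0,0,-0.5],"delta_rot":[0,0,0],"fingers":0.8}])

```text
clock: 20.65
tcp_pos: [0.455, 0.1901, 0.0909]
orientation: [0.0, 0.228, 0.974, 0.0]
wrist_force: [0.6, 0.1, -0.3]
finger_gap: 0.0118
grip_force: 21.4
```

>>> carry_out(series=[{"travel":[0,0,-0.5],"delta_rot":[0,0,0],"fingers":0.8},{"travel":[0,0,-0.4],"delta_rot":[0,0,0],"fingers":0.8},{"travel":[0,0,-0.24],"delta_rot":[0,0,0],"fingers":0.8},{"travel":[0,0,0],"delta_rot":[0,0,0],"fingers":0.8}])

```text
clock: 21.15
tcp_pos: [0.4548, 0.1904, 0.063]
orientation: [0.0, 0.227, 0.974, 0.0]
wrist_force: [-1.3, -0.0, 3.1]
finger_gap: 0.0119
grip_force: 21.7
```

>>> carry_out(series=[{"travel":[0,0,0],"delta_rot":[0,0,0],"fingers":0.5},{"travel":[0,0,0],"delta_rot":[0,0,0],"fingers":0.2},{"travel":[0,0,0],"delta_rot":[0,0,0],"fingers":-0.2},{"travel":[0,0,0],"delta_rot":[0,0,0],"fingers":-0.2},{"travel":[0,0,0.6],"delta_rot":[0,0,0],"fingers":-0.2}])

```text
clock: 21.78
tcp_pos: [0.4536, 0.19, 0.0774]
orientation: [-0.001, 0.228, 0.974, -0.001]
wrist_force: [-0.8, 0.7, 0.7]
finger_gap: 0.0512
grip_force: 0.0
```

>>> carry_out(series=[{"travel":[0,0,0.9],"delta_rot":[0,0,0],"fingers":-0.2},{"travel":[0,0,0.9],"delta_rot":[0,0,0],"fingers":-0.2},{"travel":[0,0,1],"delta_rot":[0,0,0],"fingers":-0.2},{"travel":[0,0,0.92],"delta_rot":[0,0,0],"fingers":-0.2}])

```text
clock: 22.28
tcp_pos: [0.4549, 0.1903, 0.1729]
orientation: [0.001, 0.227, 0.974, 0.0]
wrist_force: [0.1, 0.7, -0.5]
finger_gap: 0.0512
grip_force: 0.0
```

Run:
```python
from h import *
r=wsnap('w8')
c=caps(r,(220,130,290,330)); print(rel(ray(r,c,.08),CC,CY))
```

```text
22.275 [0.4549 0.1903 0.1729] yaw y 1.1118 z [ 0.001  0.    -1.   ] [ 0.23  0.18 -0.27  1.12  0.    0.69]
[[253.8, 153.2], [254.6, 201.6]] [[245, 143, 18, 21, 298], [247, 190, 17, 23, 290]]
[[0.0007 0.0696]
 [0.0014 0.0276]]
```

>>> carry_out(series=[{"travel":[0.138,-0.949,0],"delta_rot":[0,0,0.595],"fingers":-0.2},{"travel":[0.138,-0.949,0],"delta_rot":[0,0,0.595],"fingers":-0.2},{"travel":[0.138,-0.949,0],"delta_rot":[0,0,0.595],"fingers":-0.2},{"travel":[0.138,-0.949,0],"delta_rot":[0,0,0.595],"fingers":-0.2},{"travel":[0.138,-0.949,0],"delta_rot":[0,0,0.595],"fingers":-0.2}])

```text
clock: 22.95
tcp_pos: [0.4721, 0.0709, 0.1713]
orientation: [0.0, 0.08, 0.997, 0.0]
wrist_force: [0.2, 0.4, -0.3]
finger_gap: 0.0509
grip_force: 0.0
```

>>> carry_out(series=[{"travel":[0.138,-0.949,0],"delta_rot":[0,0,0.595],"fingers":-0.2},{"travel":[0.138,-0.949,0],"delta_rot":[0,0,0.595],"fingers":-0.2},{"travel":[0.138,-0.949,0],"delta_rot":[0,0,0.595],"fingers":-0.2},{"travel":[0.138,-0.949,0],"delta_rot":[0,0,0.595],"fingers":-0.2},{"travel":[0.138,-0.949,0],"delta_rot":[0,0,0.595],"fingers":-0.2}])

```text
clock: 23.58
tcp_pos: [0.4893, -0.0478, 0.1713]
orientation: [0.0, -0.069, 0.998, -0.0]
wrist_force: [0.9, 0.2, 1.2]
finger_gap: 0.0512
grip_force: 0.0
```

>>> carry_out(series=[{"travel":[0.138,-0.949,0],"delta_rot":[0,0,0.595],"fingers":-0.2},{"travel":[0.138,-0.949,0],"delta_rot":[0,0,0.595],"fingers":-0.2},{"travel":[0.138,-0.949,0],"delta_rot":[0,0,0.595],"fingers":-0.2},{"travel":[0.138,-0.949,0],"delta_rot":[0,0,0.595],"fingers":-0.2},{"travel":[0.138,-0.949,0],"delta_rot":[0,0,0.595],"fingers":-0.2}])

```text
clock: 24.2
tcp_pos: [0.5066, -0.1664, 0.1713]
orientation: [0.0, -0.216, 0.976, -0.0]
wrist_force: [-0.4, 0.3, -0.0]
finger_gap: 0.0511
grip_force: 0.0
```

>>> carry_out(series=[{"travel":[0.138,-0.949,0],"delta_rot":[0,0,0.595],"fingers":-0.2},{"travel":[0,0,0],"delta_rot":[0,0,0],"fingers":-0.2},{"travel":[0,0,0],"delta_rot":[0,0,0],"fingers":-0.2}])

```text
clock: 24.58
tcp_pos: [0.5096, -0.1888, 0.1709]
orientation: [-0.0, -0.244, 0.97, 0.0]
wrist_force: [0.1, -0.3, -0.1]
finger_gap: 0.0512
grip_force: 0.0
```

Run:
```python
from h import *
r=wsnap('w9')
c=caps(r,(220,130,290,330)); print(rel(ray(r,c,.08),RC,RY),rel(env.get_state()['tcp_pos'][None],RC,RY))
```

```text
24.575 [ 0.5096 -0.1888  0.1709] yaw y 2.063 z [-0.     0.001 -1.   ] [-0.5   0.28 -0.15  1.14  0.   -0.99]
[[257.3, 203.0], [247.1, 236.5], [256.9, 259.0]] [[248, 192, 19, 23, 349], [238, 225, 19, 24, 347], [249, 248, 17, 23, 325]]
[[ 0.0027 -0.0065]
 [-0.0063 -0.0384]
 [ 0.0025 -0.0612]] [[-0.0001 -0.0034]]
```

>>> carry_out(series=[{"travel":[0,0,-1],"delta_rot":[0,0,0],"fingers":-0.2},{"travel":[0,0,-1],"delta_rot":[0,0,0],"fingers":-0.2},{"travel":[0,0,-1],"delta_rot":[0,0,0],"fingers":-0.2},{"travel":[0,0,-1],"delta_rot":[0,0,0],"fingers":-0.2},{"travel":[0,0,-0.36],"delta_rot":[0,0,0],"fingers":-0.2}])

```text
clock: 25.25
tcp_pos: [0.5088, -0.1878, 0.0606]
orientation: [-0.001, -0.244, 0.97, 0.001]
wrist_force: [0.4, -0.3, 0.5]
finger_gap: 0.0514
grip_force: 0.0
```

>>> carry_out(series=[{"travel":[0,0,0],"delta_rot":[0,0,0],"fingers":0.4},{"travel":[0,0,0],"delta_rot":[0,0,0],"fingers":0.8},{"travel":[0,0,0],"delta_rot":[0,0,0],"fingers":0.8},{"travel":[0,0,0],"delta_rot":[0,0,0],"fingers":0.8},{"travel":[0,0,0],"delta_rot":[0,0,0],"fingers":0.8}])

```text
clock: 25.88
tcp_pos: [0.5105, -0.1897, 0.0626]
orientation: [0.001, -0.244, 0.97, -0.0]
wrist_force: [0.9, -0.2, 4.0]
finger_gap: 0.0118
grip_force: 21.5
```

>>> carry_out(series=[{"travel":[0,0,0.5],"delta_rot":[0,0,0],"fingers":0.8},{"travel":[0,0,0.9],"delta_rot":[0,0,0],"fingers":0.8},{"travel":[0,0,1],"delta_rot":[0,0,0],"fingers":0.8},{"travel":[0,0,1],"delta_rot":[0,0,0],"fingers":0.8},{"travel":[0,0,0.96],"delta_rot":[0,0,0],"fingers":0.8}])

```text
clock: 26.5
tcp_pos: [0.5097, -0.1893, 0.1723]
orientation: [-0.0, -0.244, 0.97, -0.0]
wrist_force: [-0.2, 0.6, 0.6]
finger_gap: 0.012
grip_force: 21.1
```

>>> carry_out(series=[{"travel":[-0.067,0.915,0],"delta_rot":[0,0,-0.595],"fingers":0.8},{"travel":[-0.067,0.915,0],"delta_rot":[0,0,-0.595],"fingers":0.8},{"travel":[-0.067,0.915,0],"delta_rot":[0,0,-0.595],"fingers":0.8},{"travel":[-0.067,0.915,0],"delta_rot":[0,0,-0.595],"fingers":0.8},{"travel":[-0.067,0.915,0],"delta_rot":[0,0,-0.595],"fingers":0.8}])

```text
clock: 27.12
tcp_pos: [0.5012, -0.0743, 0.1714]
orientation: [-0.0, -0.097, 0.995, 0.0]
wrist_force: [0.7, -0.0, -0.4]
finger_gap: 0.0122
grip_force: 21.1
```

>>> carry_out(series=[{"travel":[-0.067,0.915,0],"delta_rot":[0,0,-0.595],"fingers":0.8},{"travel":[-0.067,0.915,0],"delta_rot":[0,0,-0.595],"fingers":0.8},{"travel":[-0.067,0.915,0],"delta_rot":[0,0,-0.595],"fingers":0.8},{"travel":[-0.067,0.915,0],"delta_rot":[0,0,-0.595],"fingers":0.8},{"travel":[-0.067,0.915,0],"delta_rot":[0,0,-0.595],"fingers":0.8}])

```text
clock: 27.75
tcp_pos: [0.4929, 0.0401, 0.1714]
orientation: [0.0, 0.052, 0.999, -0.0]
wrist_force: [-0.4, -0.1, -0.4]
finger_gap: 0.012
grip_force: 21.1
```

>>> carry_out(series=[{"travel":[-0.067,0.915,0],"delta_rot":[0,0,-0.595],"fingers":0.8},{"travel":[-0.067,0.915,0],"delta_rot":[0,0,-0.595],"fingers":0.8},{"travel":[-0.067,0.915,0],"delta_rot":[0,0,-0.595],"fingers":0.8},{"travel":[-0.067,0.915,0],"delta_rot":[0,0,-0.595],"fingers":0.8},{"travel":[-0.067,0.915,0],"delta_rot":[0,0,-0.595],"fingers":0.8}])

```text
clock: 28.38
tcp_pos: [0.4845, 0.1544, 0.1714]
orientation: [0.0, 0.199, 0.98, -0.0]
wrist_force: [-1.0, -0.6, -0.2]
finger_gap: 0.0118
grip_force: 21.1
```

>>> carry_out(series=[{"travel":[-0.067,0.915,0],"delta_rot":[0,0,-0.595],"fingers":0.8},{"travel":[0,0,0],"delta_rot":[0,0,0],"fingers":0.8},{"travel":[0,0,0],"delta_rot":[0,0,0],"fingers":0.8}])

```text
clock: 28.75
tcp_pos: [0.483, 0.1763, 0.1711]
orientation: [0.0, 0.227, 0.974, -0.0]
wrist_force: [0.1, 0.1, -0.0]
finger_gap: 0.0122
grip_force: 21.1
```

Run:
```python
from h import *
r=wsnap('w10')
c=caps(r,(220,110,290,330))
```

```text
28.75 [0.483  0.1763 0.1711] yaw y 1.1127 z [ 0. -0. -1.] [ 0.19  0.22 -0.22  1.12 -0.    0.65]
[[254.4, 115.8], [254.9, 165.4], [254.4, 277.7]] [[245, 110, 20, 14, 238], [247, 155, 17, 22, 313], [241, 255, 28, 45, 1064]]
```

On target; lower (−4.34).

>>> carry_out(series=[{"travel":[0,0,-0.7],"delta_rot":[0,0,0],"fingers":0.8},{"travel":[0,0,-0.9],"delta_rot":[0,0,0],"fingers":0.8},{"travel":[0,0,-0.6],"delta_rot":[0,0,0],"fingers":0.8},{"travel":[0,0,-0.5],"delta_rot":[0,0,0],"fingers":0.8},{"travel":[0,0,-0.5],"delta_rot":[0,0,0],"fingers":0.8}])

```text
clock: 29.42
tcp_pos: [0.4834, 0.1765, 0.0904]
orientation: [0.0, 0.228, 0.974, 0.0]
wrist_force: [-0.2, 0.5, 0.1]
finger_gap: 0.0123
grip_force: 21.1
```

>>> carry_out(series=[{"travel":[0,0,-0.5],"delta_rot":[0,0,0],"fingers":0.8},{"travel":[0,0,-0.4],"delta_rot":[0,0,0],"fingers":0.8},{"travel":[0,0,-0.24],"delta_rot":[0,0,0],"fingers":0.8},{"travel":[0,0,0],"delta_rot":[0,0,0],"fingers":0.8}])

```text
clock: 29.92
tcp_pos: [0.4832, 0.1768, 0.0626]
orientation: [0.0, 0.227, 0.974, 0.0]
wrist_force: [-0.2, -0.6, 3.3]
finger_gap: 0.0121
grip_force: 21.5
```

>>> carry_out(series=[{"travel":[0,0,0],"delta_rot":[0,0,0],"fingers":0.5},{"travel":[0,0,0],"delta_rot":[0,0,0],"fingers":0.2},{"travel":[0,0,0],"delta_rot":[0,0,0],"fingers":-0.2},{"travel":[0,0,0],"delta_rot":[0,0,0],"fingers":-0.2},{"travel":[0,0,0.6],"delta_rot":[0,0,0],"fingers":-0.2}])

```text
clock: 30.55
tcp_pos: [0.482, 0.1764, 0.0768]
orientation: [-0.001, 0.228, 0.974, -0.001]
wrist_force: [-0.8, -0.5, 1.2]
finger_gap: 0.0512
grip_force: 0.0
```

>>> carry_out(series=[{"travel":[0,0,0.9],"delta_rot":[0,0,0],"fingers":-0.2},{"travel":[0,0,0.9],"delta_rot":[0,0,0],"fingers":-0.2},{"travel":[0,0,1],"delta_rot":[0,0,0],"fingers":-0.2},{"travel":[0,0,0.92],"delta_rot":[0,0,0],"fingers":-0.2}])

```text
clock: 31.05
tcp_pos: [0.4834, 0.1767, 0.1724]
orientation: [0.001, 0.227, 0.974, 0.0]
wrist_force: [-0.5, 0.3, -0.1]
finger_gap: 0.0512
grip_force: 0.0
```

Run:
```python
from h import *
r=wsnap('w11')
c=caps(r,(220,90,290,330)); print(rel(ray(r,c,.08),CC,CY))
```

```text
31.05 [0.4834 0.1767 0.1724] yaw y 1.1118 z [ 0.002  0.    -1.   ] [ 0.19  0.22 -0.22  1.12  0.    0.65]
[[253.4, 113.0], [254.0, 165.1], [254.8, 201.7]] [[244, 103, 20, 21, 317], [245, 154, 18, 23, 325], [247, 191, 17, 22, 313]]
[[ 0.0008  0.0696]
 [ 0.0013  0.0283]
 [ 0.0021 -0.0039]]
```

>>> carry_out(series=[{"travel":[0.146,-0.936,0],"delta_rot":[0,0,0.634],"fingers":-0.2},{"travel":[0.146,-0.936,0],"delta_rot":[0,0,0.634],"fingers":-0.2},{"travel":[0.146,-0.936,0],"delta_rot":[0,0,0.634],"fingers":-0.2},{"travel":[0.146,-0.936,0],"delta_rot":[0,0,0.634],"fingers":-0.2},{"travel":[0.146,-0.936,0],"delta_rot":[0,0,0.634],"fingers":-0.2}])

```text
clock: 31.72
tcp_pos: [0.5015, 0.0589, 0.1709]
orientation: [0.0, 0.07, 0.998, 0.0]
wrist_force: [0.3, -0.3, -0.0]
finger_gap: 0.0514
grip_force: 0.0
```

>>> carry_out(series=[{"travel":[0.146,-0.936,0],"delta_rot":[0,0,0.634],"fingers":-0.2},{"travel":[0.146,-0.936,0],"delta_rot":[0,0,0.634],"fingers":-0.2},{"travel":[0.146,-0.936,0],"delta_rot":[0,0,0.634],"fingers":-0.2},{"travel":[0.146,-0.936,0],"delta_rot":[0,0,0.634],"fingers":-0.2},{"travel":[0.146,-0.936,0],"delta_rot":[0,0,0.634],"fingers":-0.2}])

```text
clock: 32.35
tcp_pos: [0.5198, -0.0581, 0.1709]
orientation: [0.0, -0.088, 0.996, -0.0]
wrist_force: [-0.8, -0.3, 0.1]
finger_gap: 0.0513
grip_force: 0.0
```

>>> carry_out(series=[{"travel":[0.146,-0.936,0],"delta_rot":[0,0,0.634],"fingers":-0.2},{"travel":[0.146,-0.936,0],"delta_rot":[0,0,0.634],"fingers":-0.2},{"travel":[0.146,-0.936,0],"delta_rot":[0,0,0.634],"fingers":-0.2},{"travel":[0.146,-0.936,0],"delta_rot":[0,0,0.634],"fingers":-0.2},{"travel":[0.146,-0.936,0],"delta_rot":[0,0,0.634],"fingers":-0.2}])

```text
clock: 32.98
tcp_pos: [0.538, -0.1751, 0.1708]
orientation: [0.0, -0.245, 0.97, -0.0]
wrist_force: [0.4, -0.1, 0.7]
finger_gap: 0.0512
grip_force: 0.0
```

>>> carry_out(series=[{"travel":[0,0,0],"delta_rot":[0,0,0],"fingers":-0.2},{"travel":[0,0,0],"delta_rot":[0,0,0],"fingers":-0.2}])

```text
clock: 33.22
tcp_pos: [0.5376, -0.1738, 0.1704]
orientation: [-0.0, -0.243, 0.97, 0.0]
wrist_force: [-0.9, 0.3, 0.7]
finger_gap: 0.0514
grip_force: 0.0
```

Run:
```python
from h import *
r=wsnap('w12')
c=caps(r,(220,130,290,330)); print(rel(ray(r,c,.08),RC,RY),rel(env.get_state()['tcp_pos'][None],RC,RY))
```

```text
33.225 [ 0.5376 -0.1738  0.1704] yaw y 2.062 z [-0.     0.001 -1.   ] [-0.46  0.32 -0.1   1.16  0.   -0.95]
[[247.0, 203.5], [257.1, 227.6]] [[238, 192, 19, 24, 350], [248, 216, 19, 23, 330]]
[[-0.0062 -0.0384]
 [ 0.0025 -0.0611]] [[-0.0002 -0.0351]]
```

>>> carry_out(series=[{"travel":[0,0,-1],"delta_rot":[0,0,0],"fingers":-0.2},{"travel":[0,0,-1],"delta_rot":[0,0,0],"fingers":-0.2},{"travel":[0,0,-1],"delta_rot":[0,0,0],"fingers":-0.2},{"travel":[0,0,-1],"delta_rot":[0,0,0],"fingers":-0.2},{"travel":[0,0,-0.36],"delta_rot":[0,0,0],"fingers":-0.2}])

```text
clock: 33.9
tcp_pos: [0.5367, -0.1729, 0.06]
orientation: [-0.001, -0.244, 0.97, 0.001]
wrist_force: [-0.1, 0.1, -0.1]
finger_gap: 0.0513
grip_force: 0.0
```

>>> carry_out(series=[{"travel":[0,0,0],"delta_rot":[0,0,0],"fingers":0.4},{"travel":[0,0,0],"delta_rot":[0,0,0],"fingers":0.8},{"travel":[0,0,0],"delta_rot":[0,0,0],"fingers":0.8},{"travel":[0,0,0],"delta_rot":[0,0,0],"fingers":0.8},{"travel":[0,0,0],"delta_rot":[0,0,0],"fingers":0.8}])

```text
clock: 34.52
tcp_pos: [0.5385, -0.1746, 0.0621]
orientation: [0.001, -0.243, 0.97, -0.0]
wrist_force: [-0.2, 0.9, 4.9]
finger_gap: 0.0117
grip_force: 21.8
```

>>> carry_out(series=[{"travel":[0,0,0.5],"delta_rot":[0,0,0],"fingers":0.8},{"travel":[0,0,0.9],"delta_rot":[0,0,0],"fingers":0.8},{"travel":[0,0,1],"delta_rot":[0,0,0],"fingers":0.8},{"travel":[0,0,1],"delta_rot":[0,0,0],"fingers":0.8},{"travel":[0,0,0.96],"delta_rot":[0,0,0],"fingers":0.8}])

```text
clock: 35.15
tcp_pos: [0.5376, -0.1743, 0.1717]
orientation: [-0.0, -0.244, 0.97, -0.0]
wrist_force: [-0.4, 1.1, 0.5]
finger_gap: 0.0121
grip_force: 21.4
```

>>> carry_out(series=[{"travel":[-0.07,0.899,0],"delta_rot":[0,0,-0.635],"fingers":0.8},{"travel":[-0.07,0.899,0],"delta_rot":[0,0,-0.635],"fingers":0.8},{"travel":[-0.07,0.899,0],"delta_rot":[0,0,-0.635],"fingers":0.8},{"travel":[-0.07,0.899,0],"delta_rot":[0,0,-0.635],"fingers":0.8},{"travel":[-0.07,0.899,0],"delta_rot":[0,0,-0.635],"fingers":0.8}])

```text
clock: 35.78
tcp_pos: [0.5288, -0.0613, 0.1709]
orientation: [-0.0, -0.086, 0.996, -0.0]
wrist_force: [0.7, 0.0, -0.9]
finger_gap: 0.0118
grip_force: 21.4
```

>>> carry_out(series=[{"travel":[-0.07,0.899,0],"delta_rot":[0,0,-0.635],"fingers":0.8},{"travel":[-0.07,0.899,0],"delta_rot":[0,0,-0.635],"fingers":0.8},{"travel":[-0.07,0.899,0],"delta_rot":[0,0,-0.635],"fingers":0.8},{"travel":[-0.07,0.899,0],"delta_rot":[0,0,-0.635],"fingers":0.8},{"travel":[-0.07,0.899,0],"delta_rot":[0,0,-0.635],"fingers":0.8}])

```text
clock: 36.4
tcp_pos: [0.5201, 0.0511, 0.1709]
orientation: [0.0, 0.073, 0.997, -0.0]
wrist_force: [0.4, 0.5, -0.5]
finger_gap: 0.0118
grip_force: 21.4
```

>>> carry_out(series=[{"travel":[-0.07,0.899,0],"delta_rot":[0,0,-0.635],"fingers":0.8},{"travel":[-0.07,0.899,0],"delta_rot":[0,0,-0.635],"fingers":0.8},{"travel":[-0.07,0.899,0],"delta_rot":[0,0,-0.635],"fingers":0.8},{"travel":[-0.07,0.899,0],"delta_rot":[0,0,-0.635],"fingers":0.8},{"travel":[-0.07,0.899,0],"delta_rot":[0,0,-0.635],"fingers":0.8}])

```text
clock: 37.02
tcp_pos: [0.5113, 0.1635, 0.1709]
orientation: [0.0, 0.229, 0.973, 0.0]
wrist_force: [-0.1, 0.4, -0.5]
finger_gap: 0.012
grip_force: 21.4
```

>>> carry_out(series=[{"travel":[0,0,0],"delta_rot":[0,0,0],"fingers":0.8},{"travel":[0,0,0],"delta_rot":[0,0,0],"fingers":0.8}])

```text
clock: 37.28
tcp_pos: [0.5116, 0.1624, 0.1706]
orientation: [0.0, 0.228, 0.974, -0.0]
wrist_force: [0.1, -0.3, -0.8]
finger_gap: 0.012
grip_force: 21.4
```

Run:
```python
from h import *
r=wsnap('w13')
c=caps(r,(220,80,290,330))
```

```text
37.275 [0.5116 0.1624 0.1706] yaw y 1.1112 z [ 0. -0. -1.] [ 0.16  0.27 -0.17  1.14 -0.    0.62]
[[254.6, 126.0], [255.5, 165.7], [254.3, 278.6]] [[245, 115, 20, 23, 355], [247, 155, 18, 22, 317], [241, 256, 28, 45, 1058]]
```

>>> carry_out(series=[{"travel":[0,0,-0.7],"delta_rot":[0,0,0],"fingers":0.8},{"travel":[0,0,-0.9],"delta_rot":[0,0,0],"fingers":0.8},{"travel":[0,0,-0.6],"delta_rot":[0,0,0],"fingers":0.8},{"travel":[0,0,-0.5],"delta_rot":[0,0,0],"fingers":0.8},{"travel":[0,0,-0.5],"delta_rot":[0,0,0],"fingers":0.8}])

```text
clock: 37.95
tcp_pos: [0.5119, 0.1626, 0.0899]
orientation: [0.0, 0.228, 0.974, 0.0]
wrist_force: [-0.2, -0.1, -0.2]
finger_gap: 0.012
grip_force: 21.4
```

>>> carry_out(series=[{"travel":[0,0,-0.5],"delta_rot":[0,0,0],"fingers":0.8},{"travel":[0,0,-0.4],"delta_rot":[0,0,0],"fingers":0.8},{"travel":[0,0,-0.24],"delta_rot":[0,0,0],"fingers":0.8},{"travel":[0,0,0],"delta_rot":[0,0,0],"fingers":0.8}])

```text
clock: 38.45
tcp_pos: [0.5118, 0.1629, 0.0621]
orientation: [0.0, 0.228, 0.974, 0.0]
wrist_force: [-0.1, -0.5, 2.2]
finger_gap: 0.0121
grip_force: 21.8
```

>>> carry_out(series=[{"travel":[0,0,0],"delta_rot":[0,0,0],"fingers":0.5},{"travel":[0,0,0],"delta_rot":[0,0,0],"fingers":0.2},{"travel":[0,0,0],"delta_rot":[0,0,0],"fingers":-0.2},{"travel":[0,0,0],"delta_rot":[0,0,0],"fingers":-0.2},{"travel":[0,0,0.6],"delta_rot":[0,0,0],"fingers":-0.2}])

```text
clock: 39.08
tcp_pos: [0.5105, 0.1626, 0.0763]
orientation: [-0.001, 0.228, 0.974, -0.0]
wrist_force: [0.8, -0.2, 0.4]
finger_gap: 0.0511
grip_force: 0.0
```

>>> carry_out(series=[{"travel":[0,0,0.9],"delta_rot":[0,0,0],"fingers":-0.2},{"travel":[0,0,0.9],"delta_rot":[0,0,0],"fingers":-0.2},{"travel":[0,0,1],"delta_rot":[0,0,0],"fingers":-0.2},{"travel":[0,0,0.92],"delta_rot":[0,0,0],"fingers":-0.2}])

```text
clock: 39.58
tcp_pos: [0.5119, 0.1629, 0.1719]
orientation: [0.001, 0.228, 0.974, 0.0]
wrist_force: [0.8, -1.0, -0.1]
finger_gap: 0.0513
grip_force: 0.0
```

Run:
```python
from h import *
r=wsnap('w14')
c=caps(r,(220,60,290,330)); print(rel(ray(r,c,.08),CC,CY))
```

```text
39.575 [0.5119 0.1629 0.1719] yaw y 1.1103 z [ 0.001  0.    -1.   ] [ 0.16  0.26 -0.17  1.14  0.    0.62]
[[252.6, 68.0], [253.6, 125.5], [254.6, 165.6], [254.9, 202.2]] [[243, 60, 21, 18, 322], [244, 115, 20, 22, 340], [246, 154, 18, 24, 334], [247, 191, 17, 23, 325]]
[[ 0.0006  0.0699]
 [ 0.0013  0.0285]
 [ 0.0021 -0.0036]
 [ 0.0024 -0.0358]]
```

>>> carry_out(series=[{"travel":[0.133,-0.863,0],"delta_rot":[0,0,0.634],"fingers":-0.2},{"travel":[0.133,-0.863,0],"delta_rot":[0,0,0.634],"fingers":-0.2},{"travel":[0.133,-0.863,0],"delta_rot":[0,0,0.634],"fingers":-0.2},{"travel":[0.133,-0.863,0],"delta_rot":[0,0,0.634],"fingers":-0.2},{"travel":[0.133,-0.863,0],"delta_rot":[0,0,0.634],"fingers":-0.2}])

```text
clock: 40.25
tcp_pos: [0.5284, 0.0542, 0.1704]
orientation: [0.0, 0.071, 0.998, 0.0]
wrist_force: [-0.3, -0.8, -0.9]
finger_gap: 0.0514
grip_force: 0.0
```

>>> carry_out(series=[{"travel":[0.133,-0.863,0],"delta_rot":[0,0,0.634],"fingers":-0.2},{"travel":[0.133,-0.863,0],"delta_rot":[0,0,0.634],"fingers":-0.2},{"travel":[0.133,-0.863,0],"delta_rot":[0,0,0.634],"fingers":-0.2},{"travel":[0.133,-0.863,0],"delta_rot":[0,0,0.634],"fingers":-0.2},{"travel":[0.133,-0.863,0],"delta_rot":[0,0,0.634],"fingers":-0.2}])

```text
clock: 40.88
tcp_pos: [0.545, -0.0537, 0.1704]
orientation: [0.0, -0.088, 0.996, -0.0]
wrist_force: [-0.5, 1.3, 0.7]
finger_gap: 0.0508
grip_force: 0.0
```

>>> carry_out(series=[{"travel":[0.133,-0.863,0],"delta_rot":[0,0,0.634],"fingers":-0.2},{"travel":[0.133,-0.863,0],"delta_rot":[0,0,0.634],"fingers":-0.2},{"travel":[0.133,-0.863,0],"delta_rot":[0,0,0.634],"fingers":-0.2},{"travel":[0.133,-0.863,0],"delta_rot":[0,0,0.634],"fingers":-0.2},{"travel":[0.133,-0.863,0],"delta_rot":[0,0,0.634],"fingers":-0.2}])

```text
clock: 41.5
tcp_pos: [0.5616, -0.1616, 0.1703]
orientation: [0.0, -0.244, 0.97, -0.0]
wrist_force: [0.7, -0.3, 0.7]
finger_gap: 0.0513
grip_force: 0.0
```

>>> carry_out(series=[{"travel":[0,0,0],"delta_rot":[0,0,0],"fingers":-0.2},{"travel":[0,0,0],"delta_rot":[0,0,0],"fingers":-0.2}])

```text
clock: 41.75
tcp_pos: [0.5612, -0.1604, 0.17]
orientation: [-0.0, -0.242, 0.97, 0.0]
wrist_force: [0.3, 0.1, 0.3]
finger_gap: 0.0511
grip_force: 0.0
```

Run:
```python
from h import *
r=wsnap('w15')
c=caps(r,(220,130,290,330)); print(rel(ray(r,c,.08),RC,RY),rel(env.get_state()['tcp_pos'][None],RC,RY))
```

```text
41.75 [ 0.5612 -0.1604  0.17  ] yaw y 2.0604 z [-0.     0.001 -1.   ] [-0.42  0.35 -0.05  1.17  0.   -0.91]
[[256.3, 198.7]] [[247, 188, 20, 22, 323]]
[[ 0.0025 -0.0612]] [[ 0.0005 -0.0623]]
```

>>> carry_out(series=[{"travel":[0,0,-1],"delta_rot":[0,0,0],"fingers":-0.2},{"travel":[0,0,-1],"delta_rot":[0,0,0],"fingers":-0.2},{"travel":[0,0,-1],"delta_rot":[0,0,0],"fingers":-0.2},{"travel":[0,0,-1],"delta_rot":[0,0,0],"fingers":-0.2},{"travel":[0,0,-0.34],"delta_rot":[0,0,0],"fingers":-0.2}])

```text
clock: 42.42
tcp_pos: [0.5603, -0.1594, 0.06]
orientation: [-0.001, -0.243, 0.97, 0.001]
wrist_force: [0.5, 0.4, -0.9]
finger_gap: 0.0513
grip_force: 0.0
```

>>> carry_out(series=[{"travel":[0,0,0],"delta_rot":[0,0,0],"fingers":0.4},{"travel":[0,0,0],"delta_rot":[0,0,0],"fingers":0.8},{"travel":[0,0,0],"delta_rot":[0,0,0],"fingers":0.8},{"travel":[0,0,0],"delta_rot":[0,0,0],"fingers":0.8},{"travel":[0,0,0],"delta_rot":[0,0,0],"fingers":0.8}])

```text
clock: 43.05
tcp_pos: [0.5622, -0.1611, 0.0622]
orientation: [0.001, -0.243, 0.97, -0.0]
wrist_force: [0.1, 0.1, 5.0]
finger_gap: 0.0121
grip_force: 21.9
```

>>> carry_out(series=[{"travel":[0,0,0.5],"delta_rot":[0,0,0],"fingers":0.8},{"travel":[0,0,0.9],"delta_rot":[0,0,0],"fingers":0.8},{"travel":[0,0,1],"delta_rot":[0,0,0],"fingers":0.8},{"travel":[0,0,1],"delta_rot":[0,0,0],"fingers":0.8},{"travel":[0,0,0.96],"delta_rot":[0,0,0],"fingers":0.8}])

```text
clock: 43.68
tcp_pos: [0.5611, -0.1609, 0.1717]
orientation: [-0.0, -0.243, 0.97, -0.0]
wrist_force: [-0.7, 0.5, -0.3]
finger_gap: 0.0124
grip_force: 21.5
```

>>> carry_out(series=[{"travel":[-0.067,0.831,0],"delta_rot":[0,0,-0.633],"fingers":0.8},{"travel":[-0.067,0.831,0],"delta_rot":[0,0,-0.633],"fingers":0.8},{"travel":[-0.067,0.831,0],"delta_rot":[0,0,-0.633],"fingers":0.8},{"travel":[-0.067,0.831,0],"delta_rot":[0,0,-0.633],"fingers":0.8},{"travel":[-0.067,0.831,0],"delta_rot":[0,0,-0.633],"fingers":0.8}])

```text
clock: 44.3
tcp_pos: [0.5527, -0.0564, 0.1708]
orientation: [-0.0, -0.086, 0.996, -0.0]
wrist_force: [0.3, 0.4, -0.2]
finger_gap: 0.0122
grip_force: 21.5
```

>>> carry_out(series=[{"travel":[-0.067,0.831,0],"delta_rot":[0,0,-0.633],"fingers":0.8},{"travel":[-0.067,0.831,0],"delta_rot":[0,0,-0.633],"fingers":0.8},{"travel":[-0.067,0.831,0],"delta_rot":[0,0,-0.633],"fingers":0.8},{"travel":[-0.067,0.831,0],"delta_rot":[0,0,-0.633],"fingers":0.8},{"travel":[-0.067,0.831,0],"delta_rot":[0,0,-0.633],"fingers":0.8}])

```text
clock: 44.92
tcp_pos: [0.5443, 0.0475, 0.1708]
orientation: [-0.0, 0.072, 0.997, -0.0]
wrist_force: [0.5, -0.2, -0.6]
finger_gap: 0.0116
grip_force: 21.5
```

>>> carry_out(series=[{"travel":[-0.067,0.831,0],"delta_rot":[0,0,-0.633],"fingers":0.8},{"travel":[-0.067,0.831,0],"delta_rot":[0,0,-0.633],"fingers":0.8},{"travel":[-0.067,0.831,0],"delta_rot":[0,0,-0.633],"fingers":0.8},{"travel":[-0.067,0.831,0],"delta_rot":[0,0,-0.633],"fingers":0.8},{"travel":[-0.067,0.831,0],"delta_rot":[0,0,-0.633],"fingers":0.8}])

```text
clock: 45.55
tcp_pos: [0.536, 0.1513, 0.1708]
orientation: [-0.0, 0.229, 0.974, -0.0]
wrist_force: [0.3, -0.1, -1.1]
finger_gap: 0.0121
grip_force: 21.5
```

>>> carry_out(series=[{"travel":[0,0,0],"delta_rot":[0,0,0],"fingers":0.8},{"travel":[0,0,0],"delta_rot":[0,0,0],"fingers":0.8}])

```text
clock: 45.8
tcp_pos: [0.5363, 0.1504, 0.1706]
orientation: [0.0, 0.227, 0.974, -0.0]
wrist_force: [-0.2, 0.5, 0.3]
finger_gap: 0.0121
grip_force: 21.5
```

Run:
```python
from h import *
r=wsnap('w16')
c=caps(r,(220,60,290,330))
```

```text
45.8 [0.5363 0.1504 0.1706] yaw y 1.1126 z [ 0. -0. -1.] [ 0.13  0.3  -0.12  1.15 -0.    0.59]
[[254.6, 89.1], [255.4, 131.7], [255.5, 171.1], [254.4, 270.5]] [[245, 79, 20, 21, 322], [246, 121, 20, 22, 349], [247, 160, 18, 23, 323], [241, 249, 28, 43, 1039]]
```

View pics/w16.png

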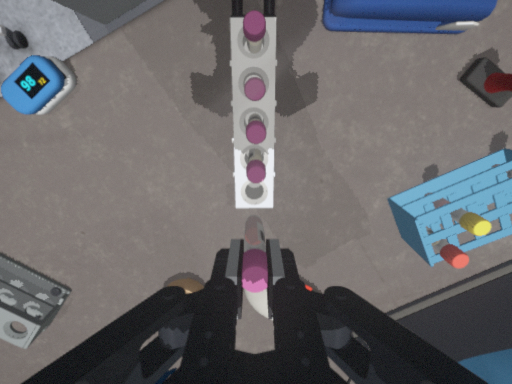

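Four tubes stand in the carrier, and place 5 at (254,190) is open and in line with the held tube. Lowering.

>>> carry_out(series=[{"travel":[0,0,-0.7],"delta_rot":[0,0,0],"fingers":0.8},{"travel":[0,0,-0.9],"delta_rot":[0,0,0],"fingers":0.8},{"travel":[0,0,-0.6],"delta_rot":[0,0,0],"fingers":0.8},{"travel":[0,0,-0.5],"delta_rot":[0,0,0],"fingers":0.8},{"travel":[0,0,-0.5],"delta_rot":[0,0,0],"fingers":0.8}])

```text
clock: 46.48
tcp_pos: [0.5366, 0.1506, 0.0899]
orientation: [0.0, 0.228, 0.974, 0.0]
wrist_force: [0.6, 0.5, -0.1]
finger_gap: 0.0125
grip_force: 21.5
```

>>> carry_out(series=[{"travel":[0,0,-0.5],"delta_rot":[0,0,0],"fingers":0.8},{"travel":[0,0,-0.4],"delta_rot":[0,0,0],"fingers":0.8},{"travel":[0,0,-0.24],"delta_rot":[0,0,0],"fingers":0.8},{"travel":[0,0,0],"delta_rot":[0,0,0],"fingers":0.8}])

```text
clock: 46.98
tcp_pos: [0.5369, 0.151, 0.0623]
orientation: [0.001, 0.227, 0.974, 0.0]
wrist_force: [0.3, -0.1, 1.6]
finger_gap: 0.012
grip_force: 21.7
```

Home (contact felt at grasp height). Release, retreat up, and move back a little for a check.

>>> carry_out(series=[{"travel":[0,0,0],"delta_rot":[0,0,0],"fingers":0.5},{"travel":[0,0,0],"delta_rot":[0,0,0],"fingers":0.2},{"travel":[0,0,0],"delta_rot":[0,0,0],"fingers":-0.2},{"travel":[0,0,0],"delta_rot":[0,0,0],"fingers":-0.2},{"travel":[0,0,0.6],"delta_rot":[0,0,0],"fingers":-0.2}])

```text
clock: 47.6
tcp_pos: [0.5352, 0.1506, 0.0762]
orientation: [-0.001, 0.227, 0.974, -0.0]
wrist_force: [-0.7, -0.2, -0.0]
finger_gap: 0.0509
grip_force: 0.0
```

>>> carry_out(series=[{"travel":[0,0,0.9],"delta_rot":[0,0,0],"fingers":-0.2},{"travel":[0,0,0.9],"delta_rot":[0,0,0],"fingers":-0.2},{"travel":[0,0,1],"delta_rot":[0,0,0],"fingers":-0.2},{"travel":[0,0,0.92],"delta_rot":[0,0,0],"fingers":-0.2},{"travel":[0,0,0],"delta_rot":[0,0,0],"fingers":-0.2}])

```text
clock: 48.22
tcp_pos: [0.538, 0.151, 0.1728]
orientation: [0.002, 0.227, 0.974, 0.001]
wrist_force: [0.3, 0.3, 0.1]
finger_gap: 0.0513
grip_force: 0.0
```

>>> carry_out(series=[{"travel":[0,0,0.6],"delta_rot":[0,0,0],"fingers":-0.2},{"travel":[0,0,0.6],"delta_rot":[0,0,0],"fingers":-0.2},{"travel":[0,0,0],"delta_rot":[0,0,0],"fingers":-0.2},{"travel":[0,0,0],"delta_rot":[0,0,0],"fingers":-0.2}])

```text
clock: 48.72
tcp_pos: [0.5362, 0.1508, 0.1995]
orientation: [-0.0, 0.228, 0.974, -0.0]
wrist_force: [-0.6, 0.1, 0.6]
finger_gap: 0.0516
grip_force: 0.0
```

Run:
```python
from h import *
r=wsnap('w17')
c=caps(r,(220,0,290,330)); print(rel(ray(r,c,.08),CC,CY))
snap('scene','s2')
cv2.imwrite('pics/z4.png',np.hstack([cv2.resize(cv2.imread('pics/w17.png')[0:300,150:400],(400,480)),cv2.resize(cv2.imread('pics/s2.png')[160:280,140:240],(400,480),interpolation=3)]))
```

```text
48.725 [0.5362 0.1508 0.1995] yaw y 1.1118 z [-0.  0. -1.] [ 0.13  0.29 -0.06  1.22  0.    0.59]
[[253.3, 33.5], [254.0, 89.9], [254.9, 127.8], [255.1, 164.1], [255.4, 186.1]] [[244, 21, 19, 26, 414], [246, 81, 17, 19, 239], [247, 119, 17, 19, 263], [248, 154, 16, 21, 264], [248, 177, 16, 19, 230]]
[[ 0.0007  0.0698]
 [ 0.0014  0.0279]
 [ 0.0022 -0.0034]
 [ 0.0025 -0.0359]
 [ 0.0028 -0.057 ]]
```

View pics/z4.png

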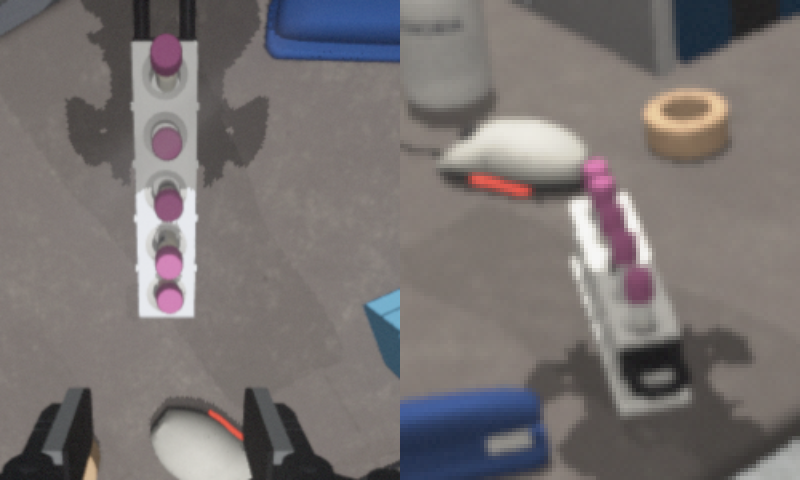

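All five tubes stand fully down in the carrier in order, and the gripper is clear. Handing in.

```bash
python3 -c "
from workcell import env
print(env.hand_in())"
```

```text
the job is handed in; nothing more can be done
None
```

All five tubes are in the carrier in their original order, each lowered onto the hole floor before release, and the job was handed in at about 49 s of the 122 s limit; the hand-in returned no verdict, and the gripper's minimum force held the caps at about 20 N instead of the advised 5 to 10 N.

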